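Tare a thin tall glass on the portion scale

ROBOT

A 6-joint arm with a two-finger parallel gripper is mounted at the origin on the work surface. World frame = base frame: x ahead of the robot, y to its left, z up, the work surface at z = 0. Lengths are in m, angles in degrees, forces in N, time in s.
With the tool pointing down it reaches from about 0.3 to 0.75 m from the base axis. Payload 8.5 kg.
Tool frame: the origin (TCP) lies between the finger pads; the fingertips stand 14 mm ahead of it and the grasp point (between the pads) lies 5 mm behind it; z points along the fingers, y is the direction in which the jaws open and shut (so a half turn about z gives the same grasp; the last joint's range is limited). The gripper opens to 85 mm and grips with 20 to 120 N. Pads are 22 mm wide; open, the fingers measure 114 mm over their backs; the gripper's body (76 mm by 85 mm) begins 54 mm behind the grasp point. The pads swing forward as they close: fully open they stand 13 mm farther back than shut.
Start: joints at [-86.878, 21.807, 74.336, -0, 83.858, -12.336], TCP at [0.147, -0.53, 0.212] pointing down, gripper open.
Joint ranges: [-178.18, 178.18], [-50.72, 133.34], [12.68, 142.11], [-81.47, 261.47], [9.98, 163.14], [-165.26, 165.26]. Speed limits (degrees/s): [136.94, 136.94, 180, 180, 180, 180].

INTERFACE

Orientations are given as a 3x3 rotation matrix whose columns are the frame's x, y, z axes.
In Python, from rig import env gives the robot as it stands.
- The arm moves only by the tool move_arm, never from a script. Its argument "series" is a list of rows, each a list of 3 entries, a list of its own where there are three numbers: the closure in counts, from 0 (fully open) to 255 (shut), then the shift along the world's x, y, z in cm, then the turn, a rotation vector about the world's x, y, z in degrees. A call has 1 to 10 rows; each row shifts and turns the commanded pose from where the row before left it; what a row does not reach is not made up. A row lasts 1/12 s, in which the tool goes at most 41.7 mm and 7.16 degrees, less where a joint would pass 70% of its speed; a pose out of reach is approached as far as the arm can. A call is refused whole if a number of a shift passes 4.17 or a number of a turn 7.16, either way. A call with a gripper value outside its range is refused whole. The fingers move at their own pace and stop on an object; "newtons" is the grip in N (left out, the last holds). Time passes only in rows, so rows that do not move let the fingers close. It gives the time, the measured TCP pose, the force and the opening at its end, in the units of the state.
- env.observe(): the state, without advancing time (a new reading comes with each control period).
- env.get_image(name): name is "side" or "top" or "wrist"; returns a dict with "color" (384x512x3 uint8, red, green, blue), "fx", "fy", "cx", "cy" (pixels), "k1" (the pictures are not rectified: a ray, as slopes to the right and down, at radius r is drawn at 1 + k1 r^2 times it, then the intrinsics apply), "position" and "orientation" of the camera in the world. Camera axes: x right, y down, z forward; pixel columns grow to the right and rows downward; lengths in m; the calibration is good to about 2 mm. A picture is of the moment at which its call begins. There is no depth.
- env.close_job(): hands the job in, once; it reports no verdict.
The state is a dict: "time_s": time; "q": joint angles; "qvel": joint speeds; "joint_efforts": joint torques, N m; "position": TCP position; "tool_rot": TCP orientation; "ft_force": force on the tool from outside, world axes, zero at the start; "wrist_torque": the same for the moment, N m; "grip_width": finger opening in m.
Only numpy, scipy, OpenCV 4.12 (cv2) and the standard library are available. Lean on these libraries where they do the work, as an engineer would, in place of code of your own. Each camera call takes 0.05 s, during which the arm holds its last target. There are 200 camera calls.

TASK

The crock has been left on the kitchen scale: stand it upright anywhere free on the cutting board. Then take the tall thin glass from the leaning stand, set it upright in the middle of the scale and let go of it, and finally press the scale's tare pedal right down to its stop for a moment and let it come back up. Handle the thin glass gently, with a light grip (about 20 N) and no knocks, because it cracks under hard contact, and leave everything else where it is.

Things in the scene. Friction and masses are not known exactly. Their poses are not given: they have to be found in the camera images.
- scale: white portion scale, fixed, 150 x 150 mm steel platform whose top is 55 mm above the table; origin on the table under the platform's centre; x points to the back of the scale, z up. A low display box (50 x 110 mm, top 57.5 mm above the table) stands directly behind the platform (+x side), the tare pedal in front (-x side). It stands between the board and the stand
- scale_top (a point): centre of the top of the scale's platform, axes as scale
- tare_pedal (a joint): angle of the tare pedal (rad): 0 = up at rest, 0.28 = pressed down on its stop; a spring returns it. About 2.5 N on the pad starts it, 9 N holds it on its stop
- pedal_pad (a point): middle of the top of the pedal's black pad (45 x 52 mm), when up 144 mm in front of the platform's centre and 48 mm above the table. The pedal is a plate 82 mm long, 60 mm wide, level when up, hinged at its scale end, 62 mm behind this point and 6 mm below it, about the scale's y; on the stop this point is 17 mm lower. Axes: the plate's own
- crock: closed terracotta crock, round, 90 mm high, 56 mm in diameter, straight-sided, about 0.3 kg, robust; stands on the scale at the start; origin at the centre of its underside, z up
- board: dark wooden cutting board, fixed, 240 (x) by 300 (y) by 20 mm high; origin on the table under its centre, z up, its top 20 mm above the table. The prep bowl and the knife lie on it. It is to the robot's left or right, the stand on the other side
- stand: wooden topping stand, fixed, 280 mm long along its y, with three bays side by side at y = -90, 0 and 90 mm, parted by thin dividers 40 mm high; origin on the table under the middle bay's floor centre. The bay floors and the 60 mm high rest boards in front of them lean 0.52 rad (30 degrees), so that the glasses lean with their mouths towards -x of the stand (the robot's side)
- tall_glass: tall thin glass, open at the top, a straight cylinder 58 mm in outer diameter and 130 mm high, wall 3 mm, about 0.16 kg; origin at the centre of its underside, z along its axis towards the mouth. At the start it leans in one of the stand's three bays (z 30 degrees off vertical). It cracks at a grip over 30 N a pad, or if knocked or pressed on the scale or stand with over 35 N
- glass_rim (a point): centre of the tall glass's mouth, 130 mm from its underside along its axis
- short_glass_a: bystander: short glass, 58 mm in diameter, 85 mm high, in another bay of the stand, leaning alike; origin at the centre of its underside, z along its axis to the mouth
- short_glass_b: bystander: a short glass just like short_glass_a, in the remaining bay
- prep_bowl: bystander: glass bowl on the board, 90 mm across the rim, 45 mm high; origin at the centre of its underside
- knife: bystander: kitchen knife lying near the far (+x) edge of the board, 240 mm long along its x (from 120 mm behind to 120 mm ahead of the origin), 30 mm wide, 14 mm high; origin at its middle, on the underside
- pepper_mill: bystander: wooden pepper mill, 54 mm in diameter, 185 mm high, standing on the table beyond the scale; origin at the centre of its underside
- oil_bottle: bystander: green bottle, 60 mm in diameter, 200 mm high, standing on the table beyond the scale; origin at the centre of its underside
- olive_jar: bystander: jar, 68 mm in diameter, 75 mm high, standing on the table beyond the board; origin at the centre of its underside
Things that resemble listed ones, but are neither listed nor needed, are in the scene too. Of the things like the crock, leave any that is pink or yellow; of the rest the larger one is meant.

How it is judged (in metres and radians):
On the way, in this order (a step that is already met when the one before it is completed fails the run):
1. the crock stands upright on the cutting board, released (x of crock in the frame of board between -0.115 and 0.115 m and y of crock in the frame of board between -0.145 and 0.145 m and z of crock in the frame of board between 0.016 and 0.026 m and angle between crock's own z axis and vertical below 0.1 rad and linear speed of crock below 0.02 m/s and contact force between the fingers and crock below 0.1 N), for 0.2 s.
2. the tall glass stands upright in the middle of the scale, released (horizontal distance between tall_glass and scale_top below 0.035 m and z of tall_glass in the frame of scale_top between -0.004 and 0.004 m and angle between tall_glass's own z axis and vertical below 0.1 rad and linear speed of tall_glass below 0.02 m/s and contact force between the fingers and tall_glass below 0.1 N), for 0.2 s.
3. the tare pedal is pressed right down, with the glass on the scale (value of joint tare_pedal above 0.245 rad and horizontal distance between tall_glass and scale_top below 0.035 m and z of tall_glass in the frame of scale_top between -0.004 and 0.004 m and angle between tall_glass's own z axis and vertical below 0.1 rad), for 0.15 s.
At the end, for the whole second after the job is handed in: The crock stands upright (within 0.1 rad) and at rest on the cutting board; the tall glass stands upright (within 0.1 rad) and at rest on the scale's platform within 35 mm of its centre; the tare pedal is back up (under 0.05 rad) (all of step 1 and all of step 2 and value of joint tare_pedal below 0.05 rad); the robot touches nothing.
It fails at once if the tall glass is squeezed: the two finger pads together bear on it with more than 60 N (30 N each) (contact force between tall_glass and the fingers above 60 N).
It fails at once if the tall glass is knocked or pressed against the scale or the stand with more than 35 N (contact force between tall_glass and scale above 35 N or contact force between tall_glass and stand above 35 N).
It fails at once if the contact forces on the tall glass add up to more than 95 N (contact force between tall_glass and anything else above 95 N).
It fails at once if a bystander is moved by more than 30 mm (distance of any of short_glass_a, short_glass_b, prep_bowl, knife, pepper_mill, oil_bottle, olive_jar from where it was at the start of the episode above 0.03 m).
It fails at once if an upright bystander is tipped over (angle between any of prep_bowl, pepper_mill, oil_bottle, olive_jar's own z axis and vertical above 0.35 rad).
It also fails if it takes over 72 s, if anything falls off the work surface, if the arm or the gripper's body presses on something with over 40 N, if the wrist force passes 120 N, or if a joint passes its speed limit or range.

## Working session

There is one attempt and no reset: what is moved stays moved. The work goes in short steps, Python scripts to look and compute and a tool call to move; the robot and the scene stay as the last step left them, time stands still between calls to the robot, and variables do not carry over. Pictures are saved under pics/ and viewed, about 8 in all and at most 12, crops included, and the job is handed in when it is done.

Besides the shell and the picture viewer there is one more tool, called after ">>>" in YAML: its name, and indented under it one key for each argument. move_arm: Moves the arm, as the interface text tells. Its arguments: {"type":"object","properties":{"series":{"type":"array","items":{"type":"array"}},"newtons":{"type":"number"}},"required":["series"]}

```bash
mkdir -p pics
cat > h.py <<'E'
import numpy as np, cv2
from rig import env
def ray(im,u,v):
    p=np.array([(u-im["cx"])/im["fx"],(v-im["cy"])/im["fy"]]); s=p.copy()
    for _ in range(20): s=p/(1+im["k1"]*(s@s))
    d=np.array(im["orientation"])@np.array([s[0],s[1],1]); return np.array(im["position"]),d/np.linalg.norm(d)
def onz(im,u,v,z):
    o,d=ray(im,u,v); return o+d*(z-o[2])/d[2]
def proj(im,P):
    c=np.array(im["orientation"]).T@(np.array(P)-np.array(im["position"])); s=c[:2]/c[2]; s=s*(1+im["k1"]*(s@s))
    return np.array([s[0]*im["fx"]+im["cx"],s[1]*im["fy"]+im["cy"]])
def two(a,b):
    (o1,d1),(o2,d2)=a,b
    t=np.linalg.lstsq(np.c_[d1,-d2],o2-o1,rcond=None)[0]; p=o1+d1*t[0];q=o2+d2*t[1]; return (p+q)/2,np.linalg.norm(p-q)
def shot(n,f):
    im=env.get_image(n); cv2.imwrite("pics/"+f,im["color"][:,:,::-1]); return im
E
python3 - <<'E'
from h import *
import pickle
d={}
for n in ["top","side","wrist"]:
    d[n]=shot(n,n+"0.png"); print(n,d[n]["position"],np.round(d[n]["orientation"],3).tolist(),d[n]["fx"],d[n]["k1"])
pickle.dump(d,open("im0.pkl","wb"))
print(env.observe())
E
```

```text
top [ 4.88832087e-01 -2.63112043e-04  1.37011061e+00] [[0.012, -0.998, 0.063], [-1.0, -0.011, 0.008], [-0.008, -0.063, -0.998]] 391.4239628641094 -0.11429106377589743
side [0.14797088 0.91838796 0.73217875] [[-0.902, -0.226, 0.368], [-0.432, 0.459, -0.776], [0.007, -0.859, -0.511]] 360.39314734798677 0.03057492044672361
wrist [ 0.22006673 -0.50844155  0.37452961] [[0.266, -0.921, -0.286], [-0.964, -0.254, -0.078], [-0.001, 0.296, -0.955]] 297.6539057108644 -0.07189788787135239
{'time_s': 0.15, 'q': array([-8.68775149e+01,  2.18315724e+01,  7.43700758e+01,  1.64562654e-03,
        8.38574572e+01, -1.23346624e+01]), 'qvel': array([-0.07658674, -0.15523614, -0.14039271, -0.02447901, -0.03131243,
        0.12202954]), 'joint_efforts': array([ 1.24265229e-03, -4.48624241e+01, -2.31346285e+01, -2.08018332e-04,
        3.77622724e-03, -2.83506189e-06]), 'position': array([ 0.14658807, -0.52987279,  0.21138646]), 'tool_rot': array([[ 9.63830883e-01,  2.66514594e-01, -2.76767319e-05],
       [ 2.66514480e-01, -9.63830363e-01,  1.03160735e-03],
       [ 2.48262738e-04, -1.00167127e-03, -9.99999468e-01]]), 'ft_force': array([ 0.24901434, -0.44831477, -0.13028448]), 'wrist_torque': array([-0.06514128, -0.02462916,  0.01921476]), 'grip_width': 0.08531751281980773}
```

```bash
python3 -c "
import cv2
cv2.imwrite('pics/t0.png',cv2.resize(cv2.imread('pics/top0.png'),(800,600),interpolation=cv2.INTER_CUBIC))
cv2.imwrite('pics/s0.png',cv2.resize(cv2.imread('pics/side0.png'),(800,600),interpolation=cv2.INTER_CUBIC))"
```

```text
(no output)
```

View pics/t0.png

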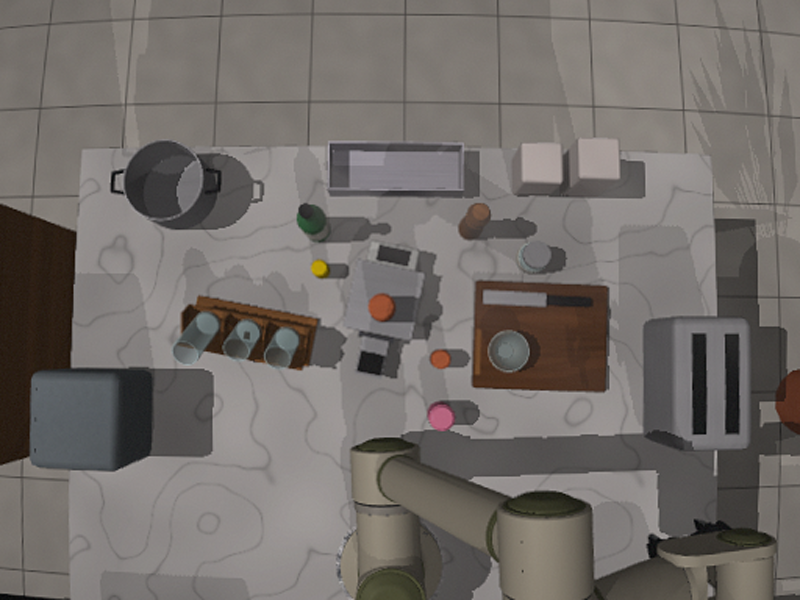

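View pics/s0.png

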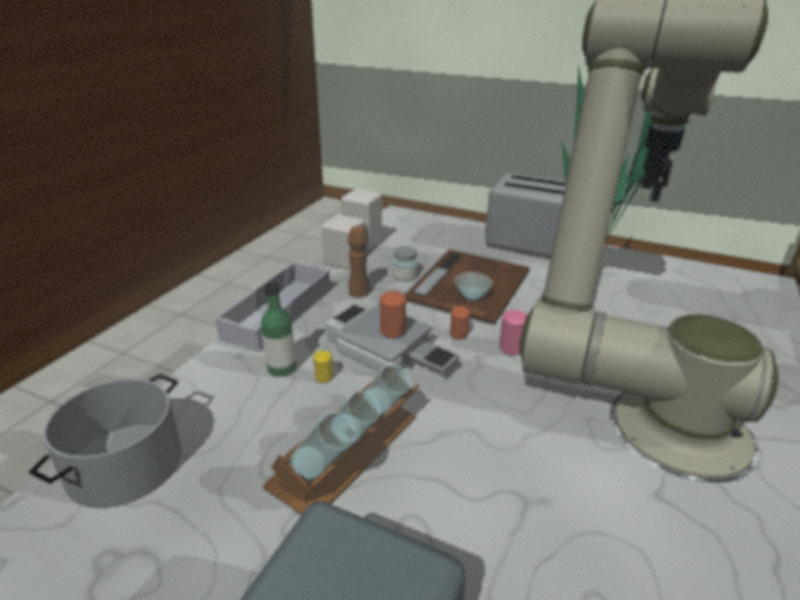

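Top view (800x600): the stand is on the left, with the tall glass in its leftmost bay around (197,337). The crock is on the scale at (381,307), and the pedal pad is at (371,361). The board is on the right, with the bowl at (509,351) and the knife at (537,298); its right side is free. The small orange crock at (440,358) is a decoy. Next I'll zoom in to pick points.

```bash
python3 -c "
import cv2
a=cv2.imread('pics/top0.png')[140:252,108:278]
cv2.imwrite('pics/t0c.png',cv2.resize(a,None,fx=4.7,fy=4.7,interpolation=cv2.INTER_CUBIC))"
```

```text
(no output)
```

View pics/t0c.png

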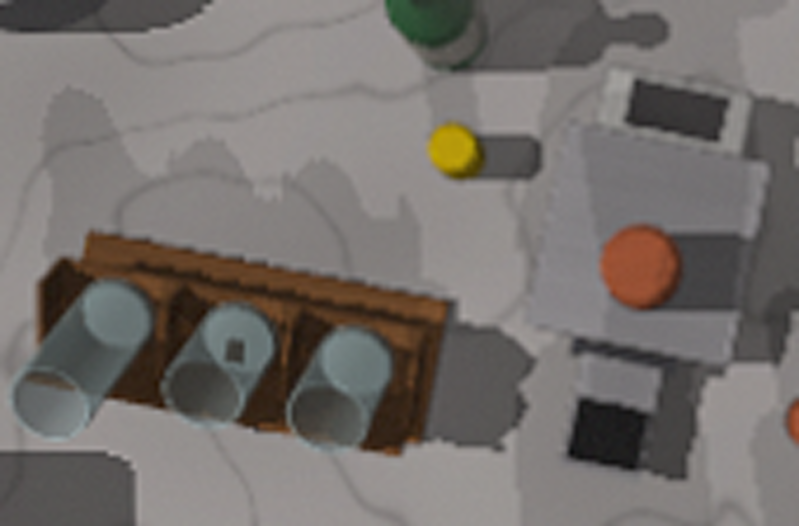

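```bash
cat > m.py <<'E'
from h import *
import pickle
d=pickle.load(open("im0.pkl","rb")); T=d["top"];S=d["side"]
c=lambda u,v,z: onz(T,(u+.5)/4.7+107.5,(v+.5)/4.7+139.5,z)
f=lambda u,v,z: onz(T,u*.64,v*.64,z)
np.set_printoptions(precision=4,suppress=True)
P=np.array([c(*p,.055) for p in [(577,122),(770,165),(730,362),(533,322)]]); print("plat",P,P.mean(0))
for i in range(4): print(np.linalg.norm(P[i]-P[(i+1)%4]), np.degrees(np.arctan2(*(P[(i+1)%4]-P[i])[1::-1])))
Q=np.array([c(*p,.048) for p in [(583,398),(650,408),(640,468),(568,458)]]); print("pad",Q.mean(0))
hsv=cv2.cvtColor(T["color"],cv2.COLOR_RGB2HSV)
m=cv2.inRange(hsv,(3,140,120),(12,255,255)); m[:,:225]=0;m[:,300:]=0;m[:150]=0;m[250:]=0
n,l,s,ce=cv2.connectedComponentsWithStats(m)
for i in range(1,n):
    if s[i,4]>30: print("orange",ce[i],s[i],onz(T,*ce[i],.145))
print("crock crop",c(640,267,.145))
B=np.array([f(*p,.02) for p in [(475,281),(608,286),(608,391),(473,387)]]);print("board",B,B.mean(0))
print("bowl",f(509,351,.065))
a=c(88,234,.05);b=c(453,300,.05);print("stand dir",a,b,np.degrees(np.arctan2(*(a-b)[1::-1])))
for z in (.12,.14,.16): print("rim z",z,c(50,402,z))
for z in (.02,.03,.04,.05): print("base z",z,c(118,315,z))
for g,p,q in (("s1",(203,391),(240,340)),("s2",(328,417),(356,358))): print(g,c(*p,.11),c(*q,.035))
E
python3 m.py
```

```text
plat [[ 0.6776  0.0718  0.055 ]
 [ 0.6479 -0.0675  0.055 ]
 [ 0.5061 -0.04    0.055 ]
 [ 0.533   0.1012  0.055 ]] [0.5911 0.0164 0.055 ]
0.14242449696554185 -102.03357388904955
0.1444356011326841 169.03983045400852
0.14378022017575365 79.1937987633931
0.1474965194762212 -11.496322113543204
pad [0.4543 0.0451 0.048 ]
orange [243.0707 196.0924] [236 189  15  16 184] [0.5685 0.0256 0.145 ]
orange [281.3333 229.6759] [276 224  12  12 108] [ 0.4648 -0.0952  0.145 ]
crock crop [0.5676 0.0234 0.145 ]
board [[ 0.6356 -0.1825  0.02  ]
 [ 0.6283 -0.4834  0.02  ]
 [ 0.3937 -0.4818  0.02  ]
 [ 0.4012 -0.179   0.02  ]] [ 0.5147 -0.3317  0.02  ]
bowl [ 0.4814 -0.2499  0.065 ]
stand dir [0.5933 0.4286 0.05  ] [0.5484 0.1596 0.05  ] 80.51213657469702
rim z 0.12 [0.4715 0.4293 0.12  ]
rim z 0.14 [0.4717 0.4225 0.14  ]
rim z 0.16 [0.472  0.4156 0.16  ]
base z 0.02 [0.5355 0.4136 0.02  ]
base z 0.03 [0.5352 0.4105 0.03  ]
base z 0.04 [0.5348 0.4075 0.04  ]
base z 0.05 [0.5345 0.4044 0.05  ]
s1 [0.4807 0.3247 0.11  ] [0.5179 0.3174 0.035 ]
s2 [0.4642 0.2372 0.11  ] [0.5059 0.2316 0.035 ]
```

>>> move_arm:
  series:
    - [0,[2.4,3.2,0.8],[0,0,0]]
    - [0,[2.4,3.2,0.8],[0,0,0]]
    - [0,[2.4,3.2,0.8],[0,0,0]]
    - [0,[2.4,3.2,0.8],[0,0,0]]
    - [0,[2.4,3.2,0.8],[0,0,0]]
    - [0,[2.4,3.2,0],[0,0,0]]
    - [0,[2.4,3.2,0],[0,0,0]]
    - [0,[2.4,3.2,0],[0,0,0]]
    - [0,[2.4,3.2,0],[0,0,0]]
    - [0,[2.4,3.2,0],[0,0,0]]
  newtons: 40

```text
time_s: 0.98
position: [0.3873, -0.2082, 0.2518]
tool_rot: [[0.964, 0.266, 0.0], [0.266, -0.964, 0.0], [0.0, -0.0, -1.0]]
ft_force: [0.9, -1.3, 0.5]
grip_width: 0.0857
```

>>> move_arm:
  series:
    - [0,[2.4,3.2,0],[0,0,0]]
    - [0,[2.4,3.2,0],[0,0,0]]
    - [0,[2.4,3.2,0],[0,0,0]]
    - [0,[2.4,3.2,0],[0,0,0]]
    - [0,[2.4,3.2,0],[0,0,0]]
    - [0,[2.4,3.2,0],[0,0,0]]
    - [0,[2.4,3.2,0],[0,0,0]]
    - [0,[0,0,0],[0,0,0]]

```text
time_s: 1.65
position: [0.5569, 0.0189, 0.2508]
tool_rot: [[0.962, 0.272, -0.0], [0.272, -0.962, 0.002], [0.0, -0.002, -1.0]]
ft_force: [-0.1, -0.6, -0.7]
grip_width: 0.0856
```

Run:
```python
from h import *
im=shot("wrist","w1.png"); o=env.observe(); print(o["position"],np.round(o["tool_rot"],3).tolist(),o["q"])
import pickle; pickle.dump(im,open("w1.pkl","wb"))
cv2.imwrite("pics/w1b.png",cv2.resize(im["color"][:,:,::-1],(768,576)))
hsv=cv2.cvtColor(im["color"],cv2.COLOR_RGB2HSV)
m=cv2.inRange(hsv,(3,140,60),(12,255,255))
n,l,s,ce=cv2.connectedComponentsWithStats(m)
for i in range(1,n):
    if s[i,4]>100: print(ce[i],s[i],onz(im,*ce[i],.145))
```

```text
[0.55553118 0.01658238 0.25081794] [[0.963, 0.271, -0.001], [0.271, -0.963, 0.001], [-0.001, -0.001, -1.0]] [-1.05046693e+01  2.10506397e+01  6.90372596e+01  1.78909047e-02
  8.99879742e+01  6.37814754e+01]
[462.04711006  45.27276326] [ 416   10   96   61 2526] [ 0.72758032 -0.11825033  0.145     ]
[ 65.72203673 103.2754591 ] [   0   66  144   79 1198] [0.58555257 0.20399757 0.145     ]
[ 57.93692308 130.10307692] [   0   87  122  103 1300] [0.55964654 0.20875564 0.145     ]
[251.88723404 166.33439716] [ 224  134   57   64 2820] [0.57446287 0.02740715 0.145     ]
[128.14912281 165.56140351] [121 145  16  40 228] [0.54420166 0.13882891 0.145     ]
[471.96197719 172.81749049] [ 426  154   86   42 1052] [ 0.62697335 -0.17845173  0.145     ]
[405.86871508 186.11452514] [392 173  33  23 358] [ 0.59631403 -0.11944438  0.145     ]
[478.16097561 224.57439024] [447 212  65  29 820] [ 0.57998588 -0.21178582  0.145     ]
[394.83284799 237.62958649] [ 364  215   73   64 1717] [ 0.54341872 -0.13120372  0.145     ]
[318.42144873 250.82031985] [ 302  228   36   44 1063] [ 0.5089527 -0.0608075  0.145    ]
[477.06666667 259.22727273] [465 246  25  27 330] [ 0.54361073 -0.23131252  0.145     ]
[498.32491582 307.73063973] [480 285  32  40 594] [ 0.49295595 -0.2925113   0.145     ]
```

View pics/w1b.png

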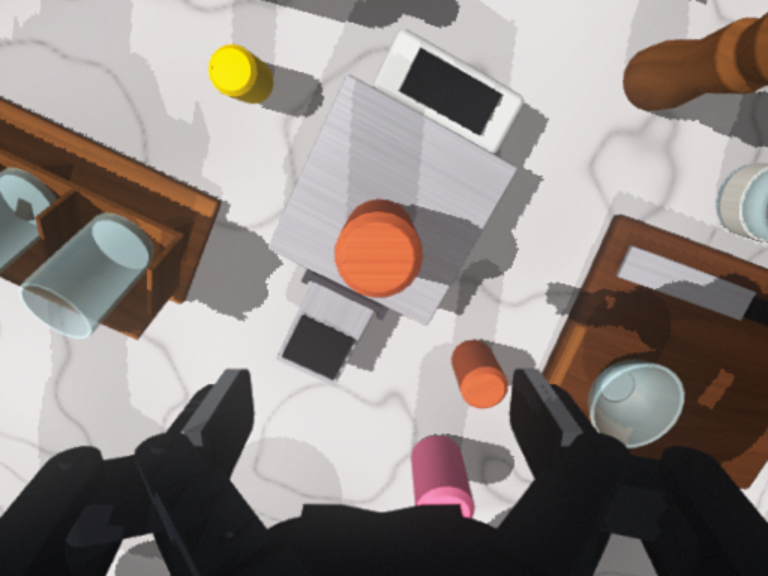

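The crock's top is at (378,255) in the wrist view. The platform corners are (350,76), (517,171), (428,324) and (272,247), and the pad is around (319,349).

Run:
```python
from h import *
import pickle; im=pickle.load(open("w1.pkl","rb")); np.set_printoptions(precision=4,suppress=True)
f=lambda u,v,z: onz(im,u/1.5,v/1.5,z)
print("crock",f(378,254,.145))
P=np.array([f(*p,.055) for p in [(350,76),(517,171),(428,324),(272,247)]]); print("plat",P,P.mean(0))
for i in range(4): print(np.linalg.norm(P[i]-P[(i+1)%4]), np.degrees(np.arctan2(*(P[(i+1)%4]-P[i])[1::-1])))
Q=np.array([f(*p,.048) for p in [(300,316),(356,346),(337,380),(282,353)]]);print("pad",Q.mean(0))
print("bowl",f(637,404,.065),"boardcorner",f(617,215,.02))
```

```text
crock [0.5718 0.0265 0.145 ]
plat [[ 0.6773  0.0785  0.055 ]
 [ 0.6463 -0.0653  0.055 ]
 [ 0.5045 -0.0363  0.055 ]
 [ 0.5344  0.1073  0.055 ]] [0.5906 0.0211 0.055 ]
0.14704749756648752 -102.17564748709377
0.14477626279832503 168.43462047219978
0.1466703002237807 78.24070897657938
0.1458465427302816 -11.420144266272873
pad [0.4523 0.0492 0.048 ]
bowl [ 0.4843 -0.2439  0.065 ] boardcorner [ 0.6379 -0.1765  0.02  ]
```

>>> move_arm:
  series:
    - [0,[1.5,0.9,0],[0,0,0]]
    - [0,[0,0,-2],[0,0,0]]
    - [0,[0,0,-3],[0,0,0]]
    - [0,[0,0,-3],[0,0,0]]
    - [0,[0,0,-3],[0,0,0]]
    - [0,[0,0,-2],[0,0,0]]
    - [0,[0,0,-1.2],[0,0,0]]
    - [0,[0,0,0],[0,0,0]]
    - [0,[0,0,0],[0,0,0]]

```text
time_s: 2.45
position: [0.5693, 0.0222, 0.1099]
tool_rot: [[0.964, 0.266, -0.001], [0.266, -0.964, 0.0], [-0.001, -0.0, -1.0]]
ft_force: [-0.3, -0.9, 1.2]
grip_width: 0.0854
```

>>> move_arm:
  series:
    - [255,[0,0,0],[0,0,0]]
    - [255,[0,0,0],[0,0,0]]
    - [255,[0,0,0],[0,0,0]]
    - [255,[0,0,0],[0,0,0]]
    - [255,[0,0,0],[0,0,0]]
    - [255,[0,0,0],[0,0,0]]
    - [255,[0,0,0],[0,0,0]]
    - [255,[0,0,0],[0,0,0]]

```text
time_s: 3.12
position: [0.5702, 0.0229, 0.1114]
tool_rot: [[0.964, 0.267, 0.003], [0.267, -0.964, -0.0], [0.003, 0.001, -1.0]]
ft_force: [0.6, 1.4, 6.4]
grip_width: 0.0536
```

>>> move_arm:
  series:
    - [255,[0,0,0],[0,0,0]]
    - [255,[0,0,1],[0,0,0]]
    - [255,[0,0,1],[0,0,0]]

```text
time_s: 3.37
position: [0.5693, 0.0229, 0.1305]
tool_rot: [[0.964, 0.267, -0.001], [0.267, -0.964, 0.0], [-0.001, -0.0, -1.0]]
ft_force: [0.5, 0.2, -2.6]
grip_width: 0.053
```

>>> move_arm:
  series:
    - [255,[0,0,1.5],[0,0,0]]
    - [255,[0,0,2],[0,0,0]]
    - [255,[0,0,2],[0,0,0]]
    - [255,[-0.4,-1.5,1.5],[0,0,0]]
    - [255,[-0.75,-3,0],[0,0,0]]
    - [255,[-0.75,-3,0],[0,0,0]]
    - [255,[-0.75,-3,0],[0,0,0]]
    - [255,[-0.75,-3,0],[0,0,0]]
    - [255,[-0.75,-3,0],[0,0,0]]
    - [255,[-0.75,-3,0],[0,0,0]]

```text
time_s: 4.2
position: [0.52, -0.1734, 0.2009]
tool_rot: [[0.964, 0.267, 0.001], [0.267, -0.964, -0.0], [0.001, 0.001, -1.0]]
ft_force: [0.3, -0.6, -3.0]
grip_width: 0.0532
```

>>> move_arm:
  series:
    - [255,[-0.75,-3,0],[0,0,0]]
    - [255,[-0.75,-3,0],[0,0,0]]
    - [255,[-0.75,-3,0],[0,0,0]]
    - [255,[-0.75,-3,0],[0,0,0]]
    - [255,[-0.75,-3,0],[0,0,0]]
    - [255,[-0.75,-3,0],[0,0,0]]
    - [255,[-0.75,-3,0],[0,0,0]]
    - [255,[-0.75,-3,0],[0,0,0]]
    - [255,[-0.4,-1.5,0],[0,0,0]]
    - [255,[0,0,0],[0,0,0]]

```text
time_s: 5.03
position: [0.4553, -0.43, 0.1999]
tool_rot: [[0.965, 0.263, -0.0], [0.263, -0.965, -0.001], [-0.0, 0.001, -1.0]]
ft_force: [1.0, 0.4, -2.6]
grip_width: 0.0533
```

>>> move_arm:
  series:
    - [255,[0,0,-2],[0,0,0]]
    - [255,[0,0,-3],[0,0,0]]
    - [255,[0,0,-3],[0,0,0]]
    - [255,[0,0,-2],[0,0,0]]
    - [255,[0,0,-1],[0,0,0]]
    - [255,[0,0,-0.5],[0,0,0]]
    - [255,[0,0,-0.3],[0,0,0]]
    - [255,[0,0,-0.3],[0,0,0]]
    - [255,[0,0,-0.2],[0,0,0]]
    - [255,[0,0,0],[0,0,0]]

```text
time_s: 5.87
position: [0.4568, -0.4272, 0.0774]
tool_rot: [[0.964, 0.267, 0.001], [0.267, -0.964, -0.001], [0.0, 0.001, -1.0]]
ft_force: [-0.3, 0.3, -2.9]
grip_width: 0.0534
```

>>> move_arm:
  series:
    - [255,[0,0,-0.1],[0,0,0]]
    - [255,[0,0,-0.1],[0,0,0]]
    - [255,[0,0,0],[0,0,0]]

```text
time_s: 6.12
position: [0.457, -0.4274, 0.0765]
tool_rot: [[0.964, 0.267, 0.002], [0.267, -0.964, -0.002], [0.001, 0.002, -1.0]]
ft_force: [-2.0, 1.5, 5.5]
grip_width: 0.0536
```

Contact, so I release, go straight up and check the crock.

>>> move_arm:
  series:
    - [0,[0,0,0],[0,0,0]]
    - [0,[0,0,0],[0,0,0]]
    - [0,[0,0,0],[0,0,0]]
    - [0,[0,0,0],[0,0,0]]
    - [0,[0,0,0],[0,0,0]]
    - [0,[0,0,0],[0,0,0]]
    - [0,[0,0,1],[0,0,0]]
    - [0,[0,0,2],[0,0,0]]
    - [0,[0,0,3],[0,0,0]]
    - [0,[0,0,3],[0,0,0]]

```text
time_s: 6.95
position: [0.4564, -0.4268, 0.1662]
tool_rot: [[0.964, 0.266, -0.001], [0.266, -0.964, 0.001], [-0.0, -0.001, -1.0]]
ft_force: [-0.3, 0.8, 0.8]
grip_width: 0.0854
```

>>> move_arm:
  series:
    - [0,[0,0,3],[0,0,0]]
    - [0,[0,0,3],[0,0,0]]
    - [0,[0,0,3],[0,0,0]]
    - [0,[0,3,2],[0,0,0]]
    - [0,[0,3.5,1],[0,0,0]]
    - [0,[0,3.5,0],[0,0,0]]
    - [0,[0,3.5,0],[0,0,0]]
    - [0,[0,3.5,0],[0,0,0]]
    - [0,[0,3.5,0],[0,0,0]]
    - [0,[0,3.5,0],[0,0,0]]

```text
time_s: 7.78
position: [0.4561, -0.1854, 0.2857]
tool_rot: [[0.964, 0.266, 0.001], [0.266, -0.964, -0.001], [0.001, 0.001, -1.0]]
ft_force: [0.5, -0.6, 1.5]
grip_width: 0.0854
```

Run:
```python
from h import *
im=shot("top","top1.png"); s=shot("side","side1.png"); o=env.observe(); print(o["position"],o["q"])
for z,m_ in((.11,im),):
    hsv=cv2.cvtColor(im["color"],cv2.COLOR_RGB2HSV)
    m=cv2.inRange(hsv,(3,140,120),(12,255,255))
    n,l,st,ce=cv2.connectedComponentsWithStats(m)
    for i in range(1,n):
        if st[i,4]>80: print(ce[i],st[i],onz(im,*ce[i],.11))
a=cv2.resize(im["color"][150:270,280:420,::-1],None,fx=2.8,fy=2.8); b=cv2.resize(s["color"][110:260,160:350,::-1],None,fx=2.1,fy=2.1)
h=max(a.shape[0],b.shape[0]); p=lambda x: cv2.copyMakeBorder(x,0,h-x.shape[0],0,0,0)
cv2.imwrite("pics/chk1.png",np.hstack([p(a),p(b)]))
```

```text
[ 0.45625035 -0.18298761  0.28648153] [-3.57121028e+01  1.31716581e+01  7.46495307e+01  4.97736923e-02
  9.20922469e+01  3.85853246e+01]
[281.36448598 229.71962617] [276 224  12  12 107] [ 0.46396453 -0.09799014  0.11      ]
```

View pics/chk1.png

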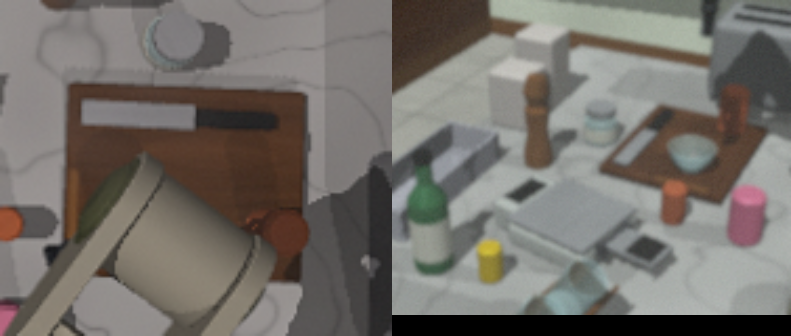

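The crock stands upright on the right of the board, and everything else is undisturbed. Now I move to the pre-grasp above the tall glass, with the jaws along the stand's y and a 30° tilt.

>>> move_arm:
  series:
    - [0,[-0.2,3.5,0],[0,0,-2.5]]
    - [0,[-0.2,3.7,0],[0,0,-2.5]]
    - [0,[-0.2,3.7,0],[0,0,-2.5]]
    - [0,[-0.2,3.7,0],[0,0,-2.5]]
    - [0,[-0.2,3.7,0],[0,0,-2.5]]
    - [0,[-0.2,3.7,0],[0,0,-2.5]]
    - [0,[-0.2,3.7,0],[0,0,-2.5]]
    - [0,[-0.2,3.7,0],[0,0,-2.5]]
    - [0,[-0.2,3.7,0],[0,0,-2.5]]
    - [0,[-0.2,3.7,0],[0,0,-2.5]]
  newtons: 20

```text
time_s: 8.72
position: [0.4364, 0.1824, 0.2856]
tool_rot: [[0.986, -0.168, 0.001], [-0.168, -0.986, 0.0], [0.001, -0.0, -1.0]]
ft_force: [0.3, 0.2, 0.1]
grip_width: 0.0853
```

>>> move_arm:
  series:
    - [0,[-0.2,3.5,0],[-0.5,-2.95,0]]
    - [0,[-0.2,3.5,0],[-0.5,-2.95,0]]
    - [0,[-0.2,3.5,0],[-0.5,-2.95,0]]
    - [0,[-0.2,3.5,0],[-0.5,-2.95,0]]
    - [0,[-0.2,3.5,0],[-0.5,-2.95,0]]
    - [0,[-0.2,2.5,0],[-0.5,-2.95,0]]
    - [0,[-0.2,1.5,0],[-0.5,-2.95,0]]
    - [0,[0,0,0],[-0.5,-2.95,0]]
    - [0,[0,0,0],[-0.5,-2.95,0]]
    - [0,[0,0,0],[-0.5,-2.95,0]]

```text
time_s: 9.55
position: [0.4228, 0.3961, 0.2855]
tool_rot: [[0.853, -0.166, 0.495], [-0.143, -0.986, -0.083], [0.501, 0.0, -0.865]]
ft_force: [0.1, -0.3, 0.1]
grip_width: 0.0852
```

>>> move_arm:
  series:
    - [0,[0,0,0],[0,0,0]]
    - [0,[0,0,0],[0,0,0]]

```text
time_s: 9.72
position: [0.4225, 0.3959, 0.2852]
tool_rot: [[0.855, -0.166, 0.491], [-0.143, -0.986, -0.083], [0.498, 0.001, -0.867]]
ft_force: [-0.3, -0.6, -0.2]
grip_width: 0.0853
```

Run:
```python
from h import *
import pickle
im=shot("wrist","w2.png"); pickle.dump(im,open("w2.pkl","wb")); o=env.observe(); print(o["position"],np.round(o["tool_rot"],3).tolist(),o["q"],im["position"])
cv2.imwrite("pics/w2b.png",cv2.resize(im["color"][:,:,::-1],(768,576),interpolation=cv2.INTER_CUBIC))
```

```text
[0.42290616 0.39581654 0.28538267] [[0.855, -0.166, 0.491], [-0.144, -0.986, -0.083], [0.498, 0.0, -0.867]] [ 42.20575     16.0759772   76.82210588 -24.71022631  69.42817481
 146.94377299] [0.40815425 0.39992574 0.46463882]
```

View pics/w2b.png

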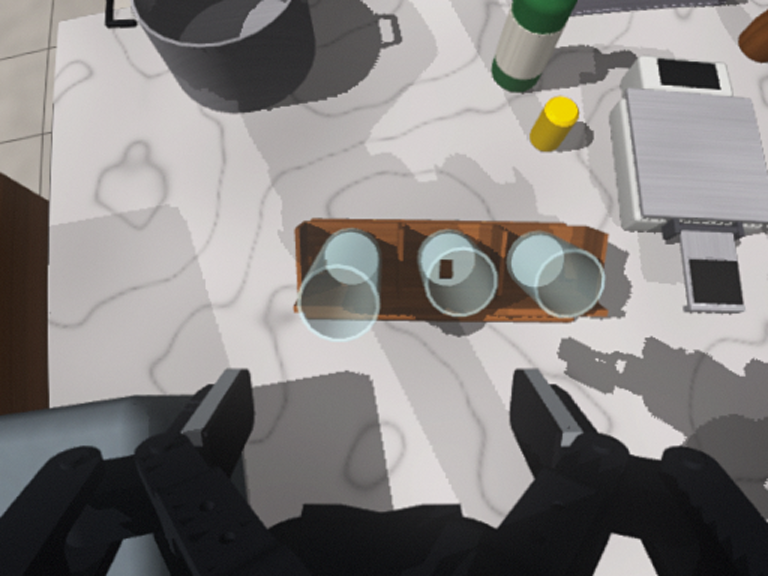

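The tall glass is on the left. Its rim ellipse is centred at about (339.5,302), 80 px wide, and its base is at about (353,256).

Run:
```python
from h import *
import pickle; np.set_printoptions(precision=4,suppress=True)
im=pickle.load(open("w2.pkl","rb")); T=pickle.load(open("im0.pkl","rb"))["top"]
c=lambda u,v: ray(T,(u+.5)/4.7+107.5,(v+.5)/4.7+139.5)
w=lambda u,v: ray(im,(u+.5)/1.5-.5,(v+.5)/1.5-.5)
rim,e=two(w(339.5,302),c(50,402)); base,e2=two(w(353,256),c(118,315))
print(rim,e,base,e2,np.linalg.norm(rim-base))
for n,p,q in (("s1",(458,281),(203,391)),("s2",(570,282),(328,417))): print(n,two(w(*p),c(*q)))
for z in (.13,.14,.15): 
    o,d=w(339.5,302); P=o+d*(z-o[2])/d[2]; o1,d1=w(299.5,302); o2,d2=w(380,302)
    print(z,P,"diam",np.linalg.norm(o1+d1*(z-o1[2])/d1[2]-o2-d2*(z-o2[2])/d2[2]))
for z in (.03,.035,.04): 
    o,d=w(353,256); print(z,o+d*(z-o[2])/d[2])
L=w(310,220);R=w(605,230)
A=[o+d*(.05-o[2])/d[2] for o,d in(L,R)]; print("stand back",A,np.degrees(np.arctan2(*(A[0]-A[1])[1::-1])))
```

```text
[0.4726 0.4183 0.154 ] 0.0017879115655545516 [0.5355 0.4045 0.0537] 0.003222204266591019 0.11911049810149708
s1 (array([0.4817, 0.3239, 0.115 ]), np.float64(0.00212997058568655))
s2 (array([0.4651, 0.2355, 0.1197]), np.float64(0.0015066560859014453))
0.13 [0.4784 0.4203 0.13  ] diam 0.06161623090303778
0.14 [0.4763 0.4197 0.14  ] diam 0.059774955253972806
0.15 [0.4742 0.4191 0.15  ] diam 0.057933679604907876
0.03 [0.5442 0.4059 0.03  ]
0.035 [0.5426 0.4058 0.035 ]
0.04 [0.541  0.4057 0.04  ]
stand back [array([0.5819, 0.442 , 0.05  ]), array([0.5235, 0.1527, 0.05  ])] 78.5999910573167
```

>>> move_arm:
  series:
    - [0,[0.1,0.8,-1.3],[0,0,-0.7]]
    - [0,[0.1,0.8,-1.4],[0,0,-0.7]]
    - [0,[0.1,0.8,-1.4],[0,0,0]]
    - [0,[0.2,0.8,-1.3],[0,0,0]]
    - [0,[0,0,0],[0,0,0]]
    - [0,[0,0,0],[0,0,0]]

```text
time_s: 10.27
position: [0.4278, 0.4279, 0.2301]
tool_rot: [[0.852, -0.19, 0.488], [-0.164, -0.982, -0.096], [0.498, 0.002, -0.867]]
ft_force: [0.1, -0.7, 0.1]
grip_width: 0.0856
```

Run:
```python
from h import *
import pickle
im=shot("wrist","w3.png"); pickle.dump(im,open("w3.pkl","wb")); o=env.observe(); print(o["position"],np.round(o["tool_rot"],3).tolist())
print(proj(im,[.474,.419,.15]),"tool-axis pts",[proj(im,o["position"]+o["tool_rot"][:,2]*t) for t in (0.094,.12,.224)])
cv2.imwrite("pics/w3b.png",cv2.resize(im["color"][:,:,::-1],(768,576),interpolation=cv2.INTER_CUBIC))
```

```text
[0.42790776 0.42790815 0.2310761 ] [[0.851, -0.19, 0.49], [-0.164, -0.982, -0.095], [0.499, 0.001, -0.867]]
[255.43297836 189.36778807] tool-axis pts [array([255.50667485, 189.53164138]), array([255.34201601, 181.98397493]), array([254.8921254 , 161.39330375])]
```

View pics/w3b.png

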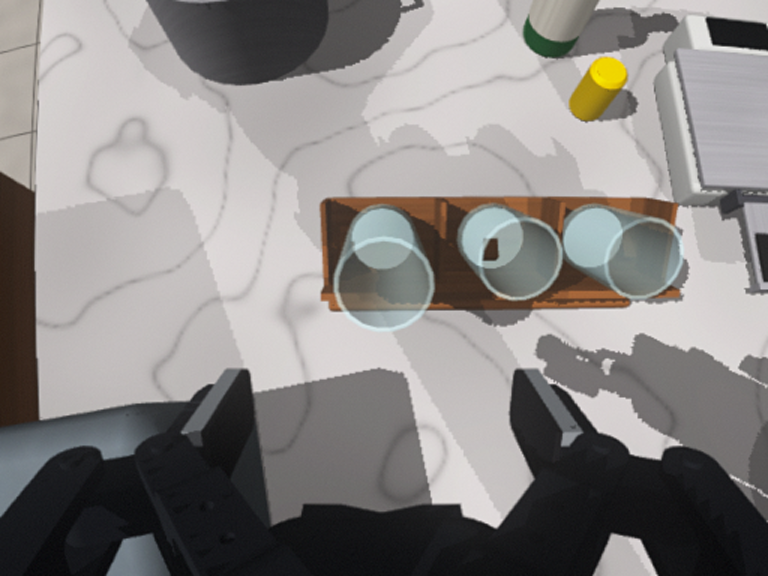

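Prediction and picture agree: the rim is at (384,283) against (383.5,284) predicted. I descend along the glass axis by 12 cm and close gently.

>>> move_arm:
  series:
    - [0,[0.74,-0.14,-1.3],[0,0,0]]
    - [0,[0.98,-0.19,-1.73],[0,0,0]]
    - [0,[0.98,-0.19,-1.73],[0,0,0]]
    - [0,[0.98,-0.19,-1.73],[0,0,0]]
    - [0,[0.74,-0.14,-1.3],[0,0,0]]
    - [0,[0.74,-0.14,-1.3],[0,0,0]]
    - [0,[0.49,-0.1,-0.87],[0,0,0]]
    - [0,[0.25,-0.05,-0.43],[0,0,0]]
    - [0,[0,0,0],[0,0,0]]
    - [0,[0,0,0],[0,0,0]]
  newtons: 20

```text
time_s: 11.15
position: [0.4867, 0.4167, 0.1278]
tool_rot: [[0.851, -0.19, 0.49], [-0.165, -0.982, -0.095], [0.499, -0.0, -0.866]]
ft_force: [-0.6, -0.4, 0.4]
grip_width: 0.0853
```

>>> move_arm:
  series:
    - [40,[0,0,0],[0,0,0]]
    - [50,[0,0,0],[0,0,0]]
    - [55,[0,0,0],[0,0,0]]
    - [60,[0,0,0],[0,0,0]]
    - [65,[0,0,0],[0,0,0]]
    - [70,[0,0,0],[0,0,0]]
    - [75,[0,0,0],[0,0,0]]
    - [80,[0,0,0],[0,0,0]]
    - [85,[0,0,0],[0,0,0]]
    - [90,[0,0,0],[0,0,0]]
  newtons: 20

```text
time_s: 11.98
position: [0.4866, 0.4165, 0.1273]
tool_rot: [[0.851, -0.19, 0.49], [-0.164, -0.982, -0.095], [0.499, 0.0, -0.866]]
ft_force: [-2.2, -0.7, 4.0]
grip_width: 0.0577
```

>>> move_arm:
  series:
    - [95,[0,0,0],[0,0,0]]
    - [100,[0,0,0],[0,0,0]]
    - [110,[0,0,0],[0,0,0]]
    - [125,[0,0,0],[0,0,0]]
    - [140,[0,0,0],[0,0,0]]
    - [140,[0,0,0],[0,0,0]]

```text
time_s: 12.48
position: [0.4867, 0.4165, 0.1273]
tool_rot: [[0.851, -0.19, 0.49], [-0.164, -0.982, -0.095], [0.499, 0.0, -0.867]]
ft_force: [-2.2, -1.4, 4.7]
grip_width: 0.0585
```

>>> move_arm:
  series:
    - [140,[-0.1,0.02,0.17],[0,0,0]]
    - [140,[-0.15,0.03,0.26],[0,0,0]]
    - [140,[-0.25,0.05,0.43],[0,0,0]]
    - [140,[-0.35,0.07,0.61],[0,0,0]]
    - [140,[0,0,0],[0,0,0]]

```text
time_s: 12.9
position: [0.4778, 0.4187, 0.143]
tool_rot: [[0.85, -0.19, 0.491], [-0.165, -0.982, -0.094], [0.5, -0.001, -0.866]]
ft_force: [-0.3, 0.5, -0.3]
grip_width: 0.0578
```

>>> move_arm:
  series:
    - [140,[-0.5,0.1,0.87],[0,0,0]]
    - [140,[-0.74,0.14,1.3],[0,0,0]]
    - [140,[-0.74,0.14,1.3],[0,0,0]]
    - [140,[-0.74,0.14,1.3],[0,0,0]]
    - [140,[-0.74,0.14,1.3],[0,0,0]]
    - [140,[-0.74,0.14,1.3],[0,0,0]]
    - [140,[-0.74,0.14,1.3],[0,0,0]]
    - [140,[-0.74,0.14,1.3],[0,0,0]]
    - [140,[-0.3,0.05,0.5],[0,0,0]]
    - [140,[0,0,0],[0,0,0]]

```text
time_s: 13.73
position: [0.4177, 0.4301, 0.2479]
tool_rot: [[0.85, -0.189, 0.491], [-0.164, -0.982, -0.093], [0.5, -0.002, -0.866]]
ft_force: [0.3, -0.3, -0.8]
grip_width: 0.0578
```

Run:
```python
from h import *
im=shot("wrist","w4.png"); s=shot("side","s4.png"); o=env.observe(); print(o["position"],o["q"],o["ft_force"],o["grip_width"])
cv2.imwrite("pics/c4.png",np.hstack([cv2.resize(im["color"][:,:,::-1],(400,300)),cv2.resize(s["color"][130:340,150:430,::-1],(400,300))]))
```

```text
[0.41807724 0.42937845 0.245812  ] [ 45.54845761  20.5564958   76.79250725 -26.76690691  67.48930285
 153.5514139 ] [-0.55239879 -0.36352059 -1.993026  ] 0.057547930184920486
```

View pics/c4.png

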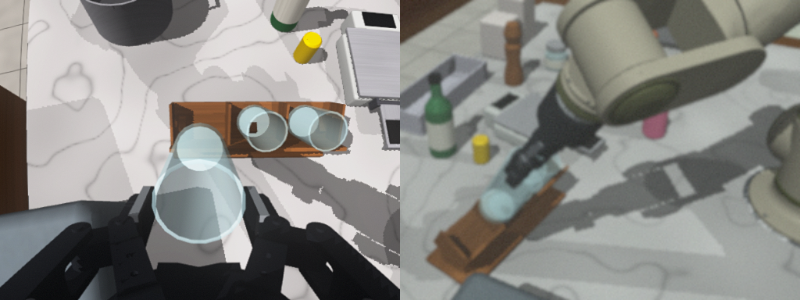

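The glass is held cleanly in line with the tool. Now I carry it to above the scale, turning it upright on the way.

>>> move_arm:
  series:
    - [140,[0.2,-0.5,1],[0,0,0]]
    - [140,[0.4,-1,1.5],[0,0,0]]
    - [140,[0.7,-1.6,1.5],[0,0,0]]
    - [140,[0.85,-2,1],[0.3,1.5,0]]
    - [140,[0.85,-2,0.5],[0.5,2.5,0]]
    - [140,[0.85,-2,0],[0.57,2.95,0]]
    - [140,[0.85,-2,0],[0.57,2.95,0]]
    - [140,[0.85,-2,0],[0.57,2.95,0]]
    - [140,[0.85,-2,0],[0.57,2.95,0]]
    - [140,[0.85,-2,0],[0.57,2.95,0]]

```text
time_s: 14.67
position: [0.4913, 0.2568, 0.3016]
tool_rot: [[0.965, -0.19, 0.182], [-0.187, -0.982, -0.035], [0.185, 0.0, -0.983]]
ft_force: [0.4, -0.2, -1.7]
grip_width: 0.0579
```

>>> move_arm:
  series:
    - [140,[0.85,-2,0],[0.57,2.95,0]]
    - [140,[0.85,-2,0],[0.57,2.95,0]]
    - [140,[0.85,-2,0],[0.57,2.5,0]]
    - [140,[0.85,-2,0],[0.5,2.3,0]]
    - [140,[0.85,-2,0],[0,0,0]]
    - [140,[0.85,-2,0],[0,0,0]]
    - [140,[0.85,-2,0],[0,0,0]]
    - [140,[0.85,-2,0],[0,0,0]]
    - [140,[0.85,-2,0],[0,0,0]]
    - [140,[0.85,-2,0],[0,0,0]]

```text
time_s: 15.5
position: [0.5762, 0.0566, 0.3013]
tool_rot: [[0.982, -0.19, -0.002], [-0.19, -0.982, 0.002], [-0.002, -0.002, -1.0]]
ft_force: [0.2, -0.8, -1.8]
grip_width: 0.0577
```

>>> move_arm:
  series:
    - [140,[0.85,-2,0],[0,0,0]]
    - [140,[0.6,-1.4,0],[0,0,0]]
    - [140,[0.3,-0.6,0],[0,0,0]]
    - [140,[0,0,0],[0,0,0]]
    - [140,[0,0,0],[0,0,0]]

```text
time_s: 15.92
position: [0.5931, 0.0188, 0.3013]
tool_rot: [[0.982, -0.19, -0.002], [-0.19, -0.982, 0.003], [-0.002, -0.002, -1.0]]
ft_force: [-0.1, 0.4, -1.9]
grip_width: 0.0577
```

Run:
```python
from h import *
o=env.observe(); print(o["position"],np.round(o["tool_rot"],4).tolist(),o["q"],o["ft_force"],o["grip_width"])
```

```text
[0.59313366 0.01881928 0.30126122] [[0.9818, -0.1899, -0.0018], [-0.1899, -0.9818, 0.0028], [-0.0023, -0.0024, -1.0]] [-9.67057589 24.06337233 56.21174213  0.14450553 99.85197434 91.30346704] [-0.10105575  0.39417727 -1.85854146] 0.05769604379976045
```

>>> move_arm:
  series:
    - [140,[-0.1,0,-1],[0,0,0]]
    - [140,[-0.1,0,-2],[0,0,0]]
    - [140,[0,0,-2.5],[0,0,0]]
    - [140,[0,0,-2.5],[0,0,0]]
    - [140,[0,0,-2],[0,0,0]]
    - [140,[0,0,-1],[0,0,0]]
    - [140,[0,0,-0.6],[0,0,0]]
    - [140,[0,0,-0.4],[0,0,0]]
    - [140,[0,0,0],[0,0,0]]

```text
time_s: 16.67
position: [0.5914, 0.0189, 0.1816]
tool_rot: [[0.982, -0.189, -0.001], [-0.189, -0.982, 0.002], [-0.001, -0.002, -1.0]]
ft_force: [-0.8, -0.5, -1.6]
grip_width: 0.058
```

Run:
```python
from h import *
s=shot("side","s5.png"); w=shot("wrist","w5.png"); print(env.observe()["position"],env.observe()["ft_force"])
print(proj(s,[.591,.019,.055]))
cv2.imwrite("pics/c5.png",np.hstack([cv2.resize(w["color"][:,:,::-1],(400,300)),cv2.resize(s["color"][160:250,200:320,::-1],(400,300),interpolation=cv2.INTER_CUBIC)]))
```

```text
[0.59173134 0.01861058 0.18242477] [ 0.02545409  0.41329498 -2.27376062]
[246.05109534 209.58831374]
```

View pics/c5.png

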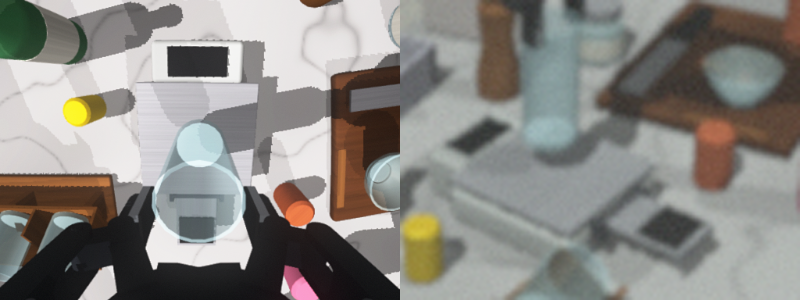

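The glass hangs upright above the middle of the platform. I lower it slowly, watching the force.

>>> move_arm:
  series:
    - [140,[0,0,-0.5],[0,0,0]]
    - [140,[0,0,-0.4],[0,0,0]]
    - [140,[0,0,-0.3],[0,0,0]]
    - [140,[0,0,-0.2],[0,0,0]]
    - [140,[0,0,-0.1],[0,0,0]]
    - [140,[0,0,-0.1],[0,0,0]]
    - [140,[0,0,0],[0,0,0]]

```text
time_s: 17.35
position: [0.5913, 0.0185, 0.1652]
tool_rot: [[0.982, -0.19, -0.002], [-0.19, -0.982, 0.003], [-0.002, -0.002, -1.0]]
ft_force: [-0.5, -0.4, -2.5]
grip_width: 0.0578
```

>>> move_arm:
  series:
    - [140,[0,0,-0.1],[0,0,0]]
    - [140,[0,0,-0.1],[0,0,0]]
    - [140,[0,0,0],[0,0,0]]

```text
time_s: 17.6
position: [0.5912, 0.0185, 0.1632]
tool_rot: [[0.982, -0.19, -0.002], [-0.19, -0.982, 0.002], [-0.002, -0.002, -1.0]]
ft_force: [-0.4, 0.1, -1.8]
grip_width: 0.0578
```

>>> move_arm:
  series:
    - [140,[0,0,-0.1],[0,0,0]]
    - [140,[0,0,-0.1],[0,0,0]]
    - [140,[0,0,0],[0,0,0]]

```text
time_s: 17.85
position: [0.5912, 0.0185, 0.1611]
tool_rot: [[0.982, -0.19, -0.002], [-0.19, -0.982, 0.003], [-0.002, -0.002, -1.0]]
ft_force: [0.2, -0.3, -1.5]
grip_width: 0.0578
```

>>> move_arm:
  series:
    - [140,[0,0,-0.07],[0,0,0]]
    - [140,[0,0,-0.07],[0,0,0]]
    - [140,[0,0,0],[0,0,0]]

```text
time_s: 18.1
position: [0.5912, 0.0185, 0.1598]
tool_rot: [[0.982, -0.19, -0.002], [-0.19, -0.982, 0.002], [-0.002, -0.002, -1.0]]
ft_force: [-0.1, -0.4, -1.4]
grip_width: 0.0579
```

>>> move_arm:
  series:
    - [140,[0,0,-0.07],[0,0,0]]
    - [140,[0,0,0],[0,0,0]]

```text
time_s: 18.27
position: [0.5913, 0.0185, 0.1591]
tool_rot: [[0.982, -0.19, -0.002], [-0.19, -0.982, 0.002], [-0.002, -0.002, -1.0]]
ft_force: [-0.1, 0.3, -1.7]
grip_width: 0.0579
```

>>> move_arm:
  series:
    - [140,[0,0,-0.07],[0,0,0]]
    - [140,[0,0,-0.07],[0,0,0]]
    - [140,[0,0,0],[0,0,0]]

```text
time_s: 18.52
position: [0.5912, 0.0185, 0.1577]
tool_rot: [[0.982, -0.19, -0.002], [-0.19, -0.982, 0.002], [-0.002, -0.002, -1.0]]
ft_force: [0.2, 0.8, -1.7]
grip_width: 0.0577
```

>>> move_arm:
  series:
    - [140,[0,0,-0.07],[0,0,0]]
    - [140,[0,0,-0.07],[0,0,0]]
    - [140,[0,0,0],[0,0,0]]

```text
time_s: 18.77
position: [0.5912, 0.0185, 0.1563]
tool_rot: [[0.982, -0.19, -0.002], [-0.19, -0.982, 0.003], [-0.002, -0.002, -1.0]]
ft_force: [-0.3, 0.0, -2.2]
grip_width: 0.0579
```

>>> move_arm:
  series:
    - [140,[0,0,-0.07],[0,0,0]]
    - [140,[0,0,-0.07],[0,0,0]]
    - [140,[0,0,0],[0,0,0]]

```text
time_s: 19.02
position: [0.5912, 0.0185, 0.1549]
tool_rot: [[0.982, -0.19, -0.002], [-0.19, -0.982, 0.002], [-0.002, -0.002, -1.0]]
ft_force: [0.3, 0.6, -3.0]
grip_width: 0.0574
```

>>> move_arm:
  series:
    - [140,[0,0,-0.07],[0,0,0]]
    - [140,[0,0,-0.07],[0,0,0]]
    - [140,[0,0,0],[0,0,0]]

```text
time_s: 19.27
position: [0.5912, 0.0185, 0.1534]
tool_rot: [[0.982, -0.19, -0.002], [-0.19, -0.982, 0.003], [-0.002, -0.002, -1.0]]
ft_force: [-0.0, -0.6, -1.4]
grip_width: 0.0579
```

Run:
```python
from h import *
s=shot("side","s6.png"); o=env.observe(); p=o["position"]
z=[proj(s,[.591,.019,h]) for h in (.055,.06,.065)]; print(z,p)
a=cv2.resize(s["color"][165:235,215:300,::-1],None,fx=8,fy=8,interpolation=cv2.INTER_CUBIC)
# outline of a 58 mm circle on the platform
for h,c in((.055,(0,0,255)),(.062,(0,255,0))):
    q=[proj(s,[p[0]+.029*np.cos(t),p[1]+.029*np.sin(t),h]) for t in np.linspace(0,6.28,60)]
    cv2.polylines(a,[np.int32((np.array(q)-[215,165]+.5)*8)],True,c,1)
cv2.imwrite("pics/c6.png",a)
```

```text
[array([246.05109534, 209.58831374]), array([246.05121007, 208.34692057]), array([246.05132198, 207.10029232])] [0.59125585 0.01851898 0.15353875]
```

View pics/c6.png

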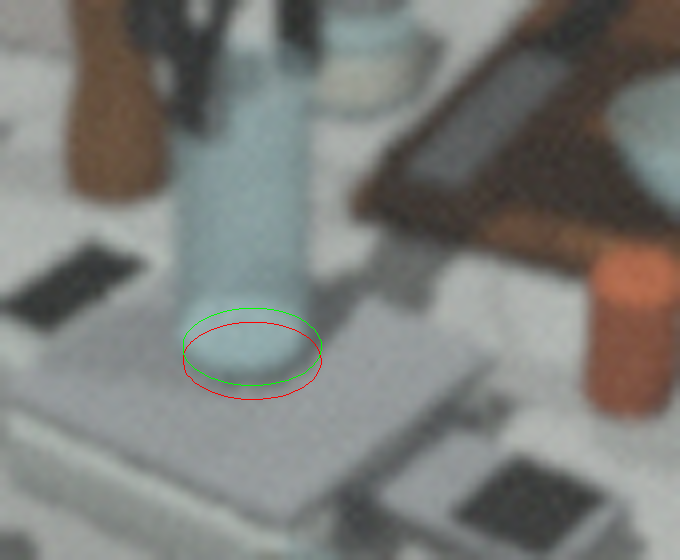

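The glass still hangs a few mm up, which agrees with the force still being just its weight. I continue down.

>>> move_arm:
  series:
    - [140,[0,0,-0.07],[0,0,0]]
    - [140,[0,0,-0.07],[0,0,0]]
    - [140,[0,0,-0.07],[0,0,0]]
    - [140,[0,0,0],[0,0,0]]

```text
time_s: 19.65
position: [0.5912, 0.0185, 0.1513]
tool_rot: [[0.982, -0.19, -0.002], [-0.19, -0.982, 0.002], [-0.002, -0.002, -1.0]]
ft_force: [-0.1, 0.7, -2.4]
grip_width: 0.0578
```

>>> move_arm:
  series:
    - [140,[0,0,-0.07],[0,0,0]]
    - [140,[0,0,-0.07],[0,0,0]]
    - [140,[0,0,0],[0,0,0]]

```text
time_s: 19.9
position: [0.5912, 0.0186, 0.15]
tool_rot: [[0.982, -0.19, -0.002], [-0.19, -0.982, 0.003], [-0.002, -0.002, -1.0]]
ft_force: [-0.4, -0.2, -1.5]
grip_width: 0.0579
```

>>> move_arm:
  series:
    - [140,[0,0,-0.07],[0,0,0]]
    - [140,[0,0,-0.07],[0,0,0]]
    - [140,[0,0,0],[0,0,0]]

```text
time_s: 20.15
position: [0.5912, 0.0186, 0.1486]
tool_rot: [[0.982, -0.19, -0.002], [-0.19, -0.982, 0.003], [-0.002, -0.002, -1.0]]
ft_force: [0.0, -0.2, -1.8]
grip_width: 0.0575
```

Run:
```python
from h import *
w=shot("wrist","w6.png"); o=env.observe();R=o["tool_rot"];p=o["position"]
for d in (.02,.026,.032,.038,.044,.05):
    r=p-R[:,2]*d; q=np.array([proj(w,r+R@np.array([.029*np.cos(t),.029*np.sin(t),0])) for t in np.linspace(0,6.28,90)])
    print(d,"u",q[:,0].min(),q[:,0].max(),"v",q[:,1].min(),q[:,1].max())
g=cv2.resize(w["color"][180:330,170:340,::-1],None,fx=4,fy=4,interpolation=cv2.INTER_CUBIC); cv2.imwrite("pics/c7.png",g)
```

```text
0.02 u 202.90026436943234 310.9338675647718 v 198.18067042035076 295.0569435869107
0.026 u 201.01528812057308 313.02751828257493 v 202.02119796910424 301.75862513304605
0.032 u 198.989491234043 315.27735579351776 v 206.1773282357658 308.9234222268257
0.038 u 196.80695376977542 317.70099425824293 v 210.68923294277363 316.59865405255636
0.044 u 194.4493585846484 320.31868925775836 v 215.60412445975538 324.83783748436196
0.05 u 191.8955496180967 323.15382092229885 v 220.97784782929 333.7016027538625
```

View pics/c7.png

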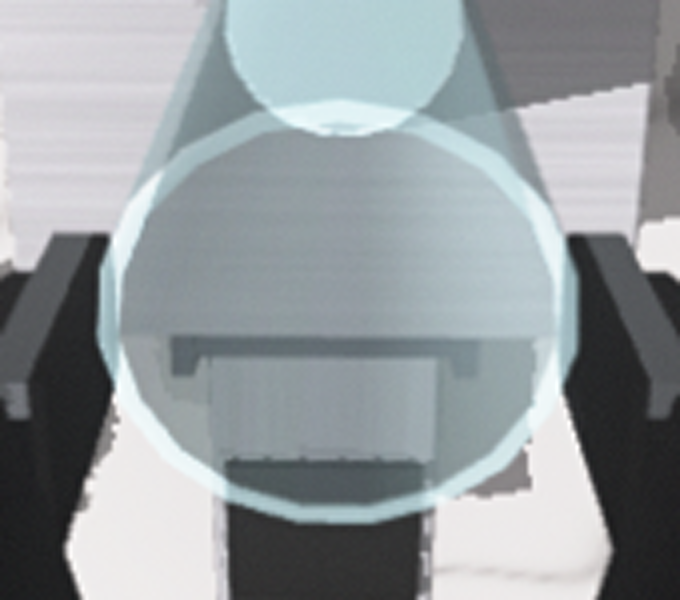

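The rim is about 33–36 mm behind the TCP, so the base is about 95 mm ahead of it and contact is imminent.

>>> move_arm:
  series:
    - [140,[0,0,-0.06],[0,0,0]]
    - [140,[0,0,-0.06],[0,0,0]]
    - [140,[0,0,0],[0,0,0]]

```text
time_s: 20.45
position: [0.5915, 0.0184, 0.1478]
tool_rot: [[0.982, -0.19, -0.001], [-0.19, -0.982, 0.002], [-0.001, -0.002, -1.0]]
ft_force: [-0.2, 0.1, -0.3]
grip_width: 0.0578
```

>>> move_arm:
  series:
    - [140,[0,0,-0.05],[0,0,0]]
    - [140,[0,0,0],[0,0,0]]

```text
time_s: 20.62
position: [0.5918, 0.0184, 0.1476]
tool_rot: [[0.982, -0.19, 0.0], [-0.19, -0.982, 0.002], [-0.0, -0.002, -1.0]]
ft_force: [0.5, -0.2, 3.6]
grip_width: 0.0577
```

Contact confirmed. I open gradually and retreat straight up.

>>> move_arm:
  series:
    - [90,[0,0,0],[0,0,0]]
    - [80,[0,0,0],[0,0,0]]
    - [70,[0,0,0],[0,0,0]]
    - [50,[0,0,0],[0,0,0]]
    - [30,[0,0,0],[0,0,0]]
    - [0,[0,0,0],[0,0,0]]
    - [0,[0,0,0],[0,0,0]]
    - [0,[0,0,0],[0,0,0]]
    - [0,[0,0,0],[0,0,0]]

```text
time_s: 21.37
position: [0.5912, 0.0185, 0.1469]
tool_rot: [[0.982, -0.19, -0.002], [-0.19, -0.982, 0.003], [-0.002, -0.002, -1.0]]
ft_force: [0.2, 0.0, -0.1]
grip_width: 0.0853
```

>>> move_arm:
  series:
    - [0,[0,0,0.5],[0,0,0]]
    - [0,[0,0,1],[0,0,0]]
    - [0,[0,0,1.5],[0,0,0]]
    - [0,[0,0,2],[0,0,0]]
    - [0,[0,0,2.5],[0,0,0]]
    - [0,[0,0,2.5],[0,0,0]]
    - [0,[0,0,2],[0,0,0]]
    - [0,[0,0,0],[0,0,0]]

```text
time_s: 22.03
position: [0.5925, 0.0184, 0.2726]
tool_rot: [[0.982, -0.19, 0.007], [-0.19, -0.982, 0.001], [0.007, -0.002, -1.0]]
ft_force: [0.6, 0.0, 0.3]
grip_width: 0.0853
```

Run:
```python
from h import *
import pickle
s=shot("side","s8.png"); w=shot("wrist","w8.png"); pickle.dump(w,open("w8.pkl","wb")); o=env.observe(); print(o["position"],o["ft_force"])
print("exp rim/base/pad",[proj(w,q)*400/512 for q in ([.591,.019,.185],[.591,.019,.058],[.4515,.0475,.048])])
cv2.imwrite("pics/c8.png",np.hstack([cv2.resize(w["color"][:,:,::-1],(400,300),interpolation=cv2.INTER_AREA),cv2.resize(s["color"][150:255,190:330,::-1],(400,300),interpolation=cv2.INTER_CUBIC)]))
# pad: dark pixels near the expected place
u,v=proj(w,[.4515,.0475,.048]).astype(int); g=cv2.cvtColor(w["color"],cv2.COLOR_RGB2GRAY); m=(g<70).astype(np.uint8)
n,l,st,ce=cv2.connectedComponentsWithStats(m)
for i in range(1,n):
    if st[i,4]>60: print(ce[i],st[i],onz(w,*ce[i],.048))
```

```text
[0.59137108 0.01851873 0.26807768] [-0.05276024 -0.53402734 -0.10074166]
exp rim/base/pad [array([199.71874088, 151.34227731]), array([199.5013245 , 128.61564989]), array([198.66513569, 202.67329019])]
[389.38802661  12.32815965] [361   0  57  29 451] [ 0.74045184 -0.17188998  0.048     ]
[57.83032581 45.1641604 ] [   0   18  110   64 3990] [0.78461905 0.23013358 0.048     ]
[134.56585366  66.12682927] [123  44  18  42 205] [0.7386376  0.14138913 0.048     ]
[252.75403727  85.0931677 ] [ 224   71   58   29 1610] [0.68745435 0.00360884 0.048     ]
[468.53793939 151.79466667] [ 390   80  122  169 8250] [ 0.55304887 -0.26722992  0.048     ]
[253.05812668 339.22094374] [    0   203   512   181 35285] [0.30705912 0.07758758 0.048     ]
[ 84.637577   224.94900753] [   0  214  163   40 2922] [0.55019464 0.27712728 0.048     ]
[ 18.53785901 262.93668407] [   0  234   47   59 1532] [0.50912128 0.40937321 0.048     ]
[ 85.27043391 262.4974773 ] [ 69 235  36  62 991] [0.49192686 0.29905117 0.048     ]
[251.70658037 257.90938511] [235 245  35  27 927] [0.45465692 0.05072132 0.048     ]
```

View pics/c8.png

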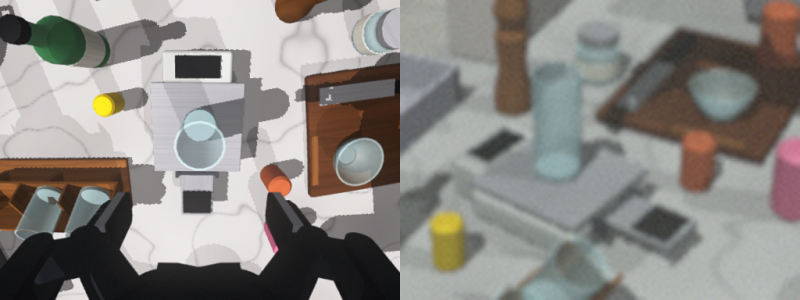

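The glass stands upright in the middle of the platform, the crock is on the board, and nothing else has moved. The pad measures (0.453,0.049). Next I close the gripper and go above the pad's outer half.

>>> move_arm:
  series:
    - [255,[-1.5,0.3,0],[0,0,0]]
    - [255,[-2.5,0.5,0],[0,0,0]]
    - [255,[-3,0.7,0],[0,0,0]]
    - [255,[-3,0.7,0],[0,0,0]]
    - [255,[-3,0.6,0],[0,0,0]]
    - [255,[-1.7,0.4,0],[0,0,0]]
    - [255,[0,0,-2],[0,0,0]]
    - [255,[0,0,-3],[0,0,0]]
    - [255,[0,0,-3],[0,0,0]]
    - [255,[0,0,-3],[0,0,0]]

```text
time_s: 22.97
position: [0.4434, 0.0507, 0.1554]
tool_rot: [[0.982, -0.19, -0.002], [-0.19, -0.982, 0.003], [-0.003, -0.002, -1.0]]
ft_force: [-0.3, -0.7, -1.0]
grip_width: -0.0003
```

>>> move_arm:
  series:
    - [255,[0,0,-3],[0,0,0]]
    - [255,[0,0,-2.5],[0,0,0]]
    - [255,[0,0,-1.5],[0,0,0]]
    - [255,[0,0,-1],[0,0,0]]
    - [255,[0,0,0],[0,0,0]]
    - [255,[0,0,0],[0,0,0]]

```text
time_s: 23.47
position: [0.4437, 0.0506, 0.0766]
tool_rot: [[0.982, -0.19, -0.003], [-0.19, -0.982, 0.003], [-0.004, -0.002, -1.0]]
ft_force: [0.5, -0.2, -0.4]
grip_width: 0.0001
```

Contact is expected at TCP z ≈ 0.062 and the stop at ≈ 0.043.

>>> move_arm:
  series:
    - [255,[0,0,-0.7],[0,0,0]]
    - [255,[0,0,-0.6],[0,0,0]]
    - [255,[0,0,-0.4],[0,0,0]]
    - [255,[0,0,-0.4],[0,0,0]]
    - [255,[0,0,-0.3],[0,0,0]]
    - [255,[0,0,0],[0,0,0]]

```text
time_s: 23.97
position: [0.444, 0.0505, 0.0525]
tool_rot: [[0.982, -0.19, -0.002], [-0.19, -0.982, 0.003], [-0.003, -0.002, -1.0]]
ft_force: [-0.1, -0.1, -0.7]
grip_width: 0.0003
```

>>> move_arm:
  series:
    - [255,[0,0,-0.3],[0,0,0]]
    - [255,[0,0,-0.2],[0,0,0]]
    - [255,[0,0,-0.2],[0,0,0]]
    - [255,[0,0,0],[0,0,0]]

```text
time_s: 24.3
position: [0.4441, 0.0505, 0.0457]
tool_rot: [[0.982, -0.19, -0.002], [-0.19, -0.982, 0.003], [-0.002, -0.002, -1.0]]
ft_force: [-0.1, 1.0, 0.5]
grip_width: -0.0002
```

No force yet, so I check numerically with the side camera.

Run:
```python
from h import *
a=cv2.imread("pics/s8.png")[:,:,::-1]; s=shot("side","s9.png"); o=env.observe(); print(o["position"],o["ft_force"])
for im in (a,s["color"]):
    g=cv2.cvtColor(np.ascontiguousarray(im),cv2.COLOR_RGB2GRAY); g=cv2.GaussianBlur(g,(3,3),0); m=(g<85).astype(np.uint8); m[:,:240]=0; m[:,330:]=0; m[:190]=0; m[250:]=0
    n,l,st,ce=cv2.connectedComponentsWithStats(m); print([(ce[i].round(1),st[i]) for i in range(1,n) if st[i,4]>20])
print("pad pt up",proj(s,[.4525,.048,.048]),"down",proj(s,[.4525,.048,.031]),"tip",proj(s,[.444,.0505,o["position"][2]-.014]),"TCP",proj(s,o["position"]))
g=cv2.cvtColor(s["color"],cv2.COLOR_RGB2GRAY); print(g[196:240:2,262:304:2])
print(cv2.cvtColor(np.ascontiguousarray(a),cv2.COLOR_RGB2GRAY)[196:240:2,262:304:2])
```

```text
[0.44422109 0.05052822 0.04589263] [0.28277922 0.27416493 0.11960374]
[(array([298.5, 194.7]), array([260, 190,  67,  16, 480], dtype=int32)), (array([280.5, 228. ]), array([273, 223,  16,  11, 107], dtype=int32)), (array([259.9, 229.7]), array([258, 227,   5,   6,  26], dtype=int32))]
[(array([293.5, 203.9]), array([ 260,  190,   67,   44, 1254], dtype=int32)), (array([259.7, 228.9]), array([257, 225,   7,   8,  35], dtype=int32))]
pad pt up [281.36527514 226.91178152] down [281.09967264 231.2218791 ] tip [283.33221162 232.15629492] TCP [283.49655241 228.58591366]
[[175 168 163 158 140 127 100  74  59  47  49  48  49  48  44  48  54  51
   59  57  56]
 [143 155 164 172 172 171 155  94  75  58  53  46  50  55  52  49  49  51
   70  69  58]
 [106 110 124 163 175 175 168 112  82  62  54  51  56  58  50  51  45  64
   74  70  57]
 [131 112 105 139 174 173 170 122  92  57  47  52  53  49  49  52  49  71
   67  64  56]
 [151 148 140 143 170 163 154 108  85  49  53  50  49  51  55  52  53  63
   63  78  75]
 [153 154 155 154 152  97 102  91  68  56  50  47  52  53  50  52  65  65
   72  93
[... 2689 characters left out ...]
7 152 149 152 141 103  71  63  72  89 116 154 169 176 177 174
  168 168 169]
 [122 149 151 151 152 141 102  69  64  65  61  61  66  79 119 161 178 177
  178 175 178]
 [ 97 129 143 152 139  99  62  64  63  63  63  64  62  78 124 138 165 178
  177 178 169]
 [ 78  90 111 128 133 107  78  64  66  66  65  62  80 129 135 115 159 179
  178 177 173]
 [ 82  94 104 103 105 118 120 100  86  67  66  75 122 128 110 105 126 169
  177 181 178]
 [ 98 117 151 131 109 103 106 115 124 118 100 120 123 107 105 113 127 173
  180 182 178]
 [141 145 159 160 151 146 116  96 100 113 124 123 100 102 113 142 170 181
  181 178 176]
 [158 157 156 157 159 158 155 142 138 115 113 106 107 110 137 173 179 179
  180 176 172]]
```

The pedal is still up and the tip is just reaching the pad, so the tip is shorter than reckoned. I continue down on force.

>>> move_arm:
  series:
    - [255,[0,0,-0.2],[0,0,0]]
    - [255,[0,0,-0.2],[0,0,0]]
    - [255,[0,0,0],[0,0,0]]

```text
time_s: 24.6
position: [0.4441, 0.0505, 0.0417]
tool_rot: [[0.982, -0.19, -0.002], [-0.19, -0.982, 0.003], [-0.002, -0.002, -1.0]]
ft_force: [-0.4, -0.5, 0.3]
grip_width: -0.0001
```

>>> move_arm:
  series:
    - [255,[0,0,-0.2],[0,0,0]]
    - [255,[0,0,-0.2],[0,0,0]]
    - [255,[0,0,0],[0,0,0]]

```text
time_s: 24.85
position: [0.4441, 0.0505, 0.0377]
tool_rot: [[0.982, -0.19, -0.002], [-0.19, -0.982, 0.003], [-0.002, -0.002, -1.0]]
ft_force: [1.4, 0.6, 0.1]
grip_width: -0.0002
```

Run:
```python
from h import *
a=cv2.imread("pics/s8.png",0).astype(int); b=cv2.imread("pics/s9.png",0).astype(int); s=shot("side","s10.png"); c=cv2.imread("pics/s10.png",0).astype(int)
o=env.observe(); print(o["position"],o["ft_force"])
np.set_printoptions(linewidth=200)
print("cols 270..301, rows 214..240"); print("a");print(a[214:242,270:301:2]);print("c");print(c[214:242,270:301:2])
for p in ([.4525,.0485],[.444,.0505]): print([proj(s,[*p,z]).round(1) for z in (.01,.024,.034,.048,.06)])
w=shot("wrist","w10.png")
print("wrist: pad pt",proj(w,[.4525,.0485,.048]).round(1),proj(w,[.4525,.0485,.031]).round(1),"tcp",proj(w,o["position"]),"tip",proj(w,o["position"]+[0,0,-.014]))
g=cv2.cvtColor(w["color"],cv2.COLOR_RGB2GRAY); print(g[180:384:8,176:340:6])
```

```text
[0.44419275 0.05054611 0.03782998] [ 0.22462301 -0.30720339 -0.5499199 ]
cols 270..301, rows 214..240
a
[[120 108 124 121 130 154 158 157 155 117  91  94  94  80  97 158]
 [ 98 102 118 104 117 147 161 161 159 130 101  96  89  86 108 156]
 [ 87  88 102 104 119 156 170 164 162 149 114 104 105 100 125 157]
 [ 87  91  94 106 128 170 175 171 170 161 137 126 123 125 144 157]
 [ 96 112 101 114 150 178 179 178 174 169 152 148 145 149 152 152]
 [112 133 130 127 165 176 180 175 177 174 160 156 154 155 156 158]
 [131 147 146 141 166 168 177 176 181 174 163 158 159 157 158 158]
 [144 152 151 148 151 145 164 176 180 177 168 160 159 159 158 158]
 [147 153 148 145 122 105 134 160 172 178 173 166 160 156 158 156]
 [148 149 146 125  90  73  98 133 151 171 176 170 169 167 161 160]
 [149 151 140 103  70  62  72  88 116 153 169 176 176 174 167 167]
 [151 147 126  79  63  64  57  68  79 119 152 170 178 175 176 173]
 [152 140 101  69  64  64  61  61  65  79 119 161 178 177 178 174]
 [147 125  80  61  61  57  62  62  57  65 105 150 169 176 176 173]
 [138  99  61  63  62  63  62  63  61  78 123 137 164 178 
[... 5388 characters left out ...]
  26  24]
 [ 23  23  23  25  18  19  21  21  21  22  17  19 128 243 145  19  17  22  18  22  20  21  21  20  19  23  20  24]
 [ 24  23  21  21  20  18  21  20  20  20  20  17  18  18  19  19  20  21  20  21  19  20  21  19  21  19  21  20]
 [ 19  17  19  20  20  19  18  18  18  18  20  19  19  20  21  18  21  17  20  18  19  20  20  20  20  20  16  20]
 [ 19  16  17  15  16  16  20  18  20  14  16  20  19  21  20  20  20  16  20  14  19  18  16  19  16  17  18  16]
 [ 20  16  15  17  15  16  14  15  18  15  20  18  20  16  17  20  19  16  17  16  20  17  15  15  18  14  18  15]
 [ 19  21  14  18  18  13  15  17  14  17  19  18  18  19  19  18  16  19  13  19  17  17  17  17  18  20  18  19]]
```

The wrist picture shows the pad still up and the fingertip not at it yet, so I keep going in small steps and watch the force.

>>> move_arm:
  series:
    - [255,[0,0,-0.2],[0,0,0]]
    - [255,[0,0,-0.2],[0,0,0]]
    - [255,[0,0,0],[0,0,0]]

```text
time_s: 25.2
position: [0.4441, 0.0505, 0.0337]
tool_rot: [[0.982, -0.19, -0.002], [-0.19, -0.982, 0.003], [-0.002, -0.002, -1.0]]
ft_force: [-0.4, -0.0, -0.0]
grip_width: 0.0001
```

>>> move_arm:
  series:
    - [255,[0,0,-0.2],[0,0,0]]
    - [255,[0,0,-0.2],[0,0,0]]
    - [255,[0,0,0],[0,0,0]]

```text
time_s: 25.45
position: [0.4441, 0.0505, 0.0297]
tool_rot: [[0.982, -0.19, -0.002], [-0.19, -0.982, 0.003], [-0.002, -0.002, -1.0]]
ft_force: [-0.7, -0.1, 0.3]
grip_width: -0.0001
```

Run:
```python
from h import *
np.set_printoptions(linewidth=220)
c=cv2.imread("pics/s10.png",0).astype(int); s=shot("side","s11.png"); d=cv2.imread("pics/s11.png",0).astype(int)
o=env.observe(); print(o["position"],o["ft_force"],o["wrist_torque"],o["joint_efforts"])
print(d[210:244,268:303:2])
w=shot("wrist","w11.png"); g=cv2.cvtColor(w["color"],cv2.COLOR_RGB2GRAY)
print("wrist cols 194.. step 6, rows 172.. step 5");print(g[172:285:5,194:320:6])
print("exp pad corners up",[proj(w,np.array([.4525,.0485,.048])+a*np.array([.98,-.196,0])+b*np.array([.196,.98,0])).round() for a in(.0225,-.0225) for b in(.026,-.026)])
print("finger end corners if tip at +14mm",[proj(w,o["position"]+o["tool_rot"]@[x,0,.014]).round() for x in(.011,-.011)],"tip at -5",[proj(w,o["position"]+o["tool_rot"]@[x,0,-.005]).round() for x in(.011,-.011)])
```

```text
[0.44417125 0.05054579 0.02982048] [ 0.57260853 -0.17030272  0.70874974] [0.04367397 0.02148118 0.02251573] [-9.63075086e-03 -3.87767243e+01 -1.35192713e+01  4.66152254e-03 -3.36028612e-02 -1.66472673e-04]
[[152 145 117 114  96  68  57  50  47  57  50  54  53  60  70  71  94 103]
 [153 133  89  94  89  64  64  50  52  52  42  47  54  60  67  74  98 102]
 [151 123  69  91  76  64  72  60  51  55  52  50  52  65  67  64  96 100]
 [151 116  69  84  69  62  69  55  53  53  51  52  60  64  63  68  97 103]
 [143 111  63  69  58  51  62  56  56  51  45  56  59  66  62  69  93  98]
 [121  92  62  55  58  52  51  51  55  51  52  60  63  67  60  70  93  95]
 [105  85  70  55  50  50  52  56  53  56  51  65  68  69  69  77  89  87]
 [ 94  85  87  64  56  52  51  55  54  52  60  75  76  76  80  81  85  84]
 [ 89  95 110  92  67  54  52  51  55  60  70  80  84  77  83  90  84  82]
 [ 88 106 130 123  97  83  62  51  54  59  80  87  89  87  86  85  83  87]
 [ 95 131 146 145 126 124  75  49  53  70  88  91  87  88  87  86  89  85]
 [114 137 147 151 147 134  77  55  57  77  94  94  90  87  89  87  87
[... 3236 characters left out ...]
  33  33  32  34 122 237 236]
 [238 209  76  52  53  40  31  30  82  82  26  83  82  24  27  29  41  46 123 236 236]
 [237 185  88  53  51  34  34  29  82  79  26  82  80  25  29  28  45  46 219 230 230]
 [238 225 214 213 214  30  34  30  26  88  24  89  26  26  28  27 212 210 210 224 228]
 [240 232 226 223  67  33  39  30  28  36  27  38  25  28  29  28  73 209 212 235 239]
 [ 44 239 238 239  33  33  32  28  29  25  25  26  25  26  27  28  27 233 237 239  39]]
exp pad corners up [array([207., 193.]), array([309., 194.]), array([211., 270.]), array([304., 270.])]
finger end corners if tip at +14mm [array([256., 208.]), array([256., 240.])] tip at -5 [array([257., 220.]), array([257., 254.])]
```

Run:
```python
from h import *
w=env.get_image("wrist"); s=env.get_image("side"); o=env.observe()
for v in (228,229,230,231): print(v,two(ray(w,254.5,236),ray(s,284.5,v)))
for z in (.02,.03,.04,.048,.055): print(z,onz(w,254.5,236,z),onz(s,284.5,230,z))
# sharp edge of finger in u (side), rows 222..232
g=cv2.cvtColor(s["color"],cv2.COLOR_RGB2HSV); np.set_printoptions(linewidth=200)
print(s["color"][221:234,276:292].mean(2).astype(int))
a=cv2.imread("pics/s8.png").mean(2).astype(int); print(a[221:234,276:292])
```

```text
228 (array([0.44583344, 0.0486196 , 0.04459473]), np.float64(0.008572135954660472))
229 (array([0.4449154 , 0.04915584, 0.04155886]), np.float64(0.007507515536784504))
230 (array([0.44399597, 0.04969368, 0.03851981]), np.float64(0.00644136367716207))
231 (array([0.44307518, 0.05023312, 0.03547761]), np.float64(0.005373681879723737))
0.02 [0.43835365 0.05297751 0.02      ] [0.44973935 0.02343591 0.02      ]
0.03 [0.44303556 0.05206154 0.03      ] [0.44550209 0.03600231 0.03      ]
0.04 [0.44771748 0.05114557 0.04      ] [0.44126483 0.04856871 0.04      ]
0.048 [0.45146302 0.0504128  0.048     ] [0.43787503 0.05862182 0.048     ]
0.055 [0.45474036 0.04977162 0.055     ] [0.43490895 0.0674183  0.055     ]
[[145 143 134 110  78  60  48  52  68  82  87  83  93  99  95  90]
 [145 132 115  91  67  49  53  53  63  79  87  87  95 103  99  95]
 [126 108  89  71  55  56  54  53  64  79  87  90  95 104 104 100]
 [100  80  64  59  52  50  46  53  61  72  83  87  92 101 101 100]
 [ 79  65  55  58  59  57  58  57  68  80  85  79  82  84  95 103]
 [ 58  56  54  55  52  57  55  58  78  92  88  78  70
[... 655 characters left out ...]
 140 150 164 171 177 176 175]
 [102  83  70  64  62  65  71  79  88 101 115 136 152 166 168 174]
 [ 79  67  62  60  64  63  58  63  68  74  79  97 118 135 151 166]
 [ 69  62  63  63  64  66  60  61  60  62  66  69  79  95 118 144]
 [ 61  62  61  63  57  60  62  60  62  64  57  63  65  78 105 135]
 [ 63  62  63  61  62  65  62  62  63  63  60  66  78 102 123 136]
 [ 66  60  62  60  62  62  68  62  62  64  60  78 106 132 139 134]
 [ 64  62  66  60  65  65  65  63  61  70  79 100 128 141 135 116]
 [ 82  66  65  62  61  64  64  67  65  79  99 121 140 136 120 105]
 [101  91  85  77  66  66  64  67  75 100 122 132 127 115 109 103]
 [117 115 113 104  91  78  76  80  99 120 129 127 119 106 102 101]]
```

Side and wrist together put the tip at z ≈ 0.05, right over the pad with the pedal still up. I continue down.

>>> move_arm:
  series:
    - [255,[0,0,-0.15],[0,0,0]]
    - [255,[0,0,-0.15],[0,0,0]]
    - [255,[0,0,0],[0,0,0]]

```text
time_s: 25.9
position: [0.4444, 0.0505, 0.0269]
tool_rot: [[0.982, -0.19, -0.001], [-0.19, -0.982, 0.002], [-0.002, -0.002, -1.0]]
ft_force: [-0.6, -0.1, 2.4]
grip_width: 0.0002
```

>>> move_arm:
  series:
    - [255,[0,0,-0.15],[0,0,0]]
    - [255,[0,0,-0.15],[0,0,0]]
    - [255,[0,0,0],[0,0,0]]

```text
time_s: 26.15
position: [0.4442, 0.0505, 0.0239]
tool_rot: [[0.982, -0.19, -0.002], [-0.19, -0.982, 0.002], [-0.002, -0.002, -1.0]]
ft_force: [-1.0, -0.4, 3.2]
grip_width: -0.0003
```

The pedal is engaged: force rises from 2.4 N at TCP z ≈ 0.027. The stop is expected near 0.008.

>>> move_arm:
  series:
    - [255,[0,0,-0.3],[0,0,0]]
    - [255,[0,0,-0.3],[0,0,0]]
    - [255,[0,0,-0.3],[0,0,0]]
    - [255,[0,0,-0.2],[0,0,0]]
    - [255,[0,0,0],[0,0,0]]

```text
time_s: 26.57
position: [0.4449, 0.0504, 0.013]
tool_rot: [[0.982, -0.19, -0.0], [-0.19, -0.982, 0.002], [-0.0, -0.002, -1.0]]
ft_force: [-0.9, 0.3, 7.7]
grip_width: -0.0001
```

>>> move_arm:
  series:
    - [255,[0,0,-0.15],[0,0,0]]
    - [255,[0,0,-0.15],[0,0,0]]
    - [255,[0,0,0],[0,0,0]]

```text
time_s: 26.82
position: [0.4453, 0.0504, 0.011]
tool_rot: [[0.982, -0.19, 0.001], [-0.19, -0.982, 0.002], [0.001, -0.002, -1.0]]
ft_force: [-3.2, -0.3, 22.5]
grip_width: -0.0001
```

The force jumped to 22.5 N, so the pedal is on its stop. I hold briefly, then lift off.

>>> move_arm:
  series:
    - [255,[0,0,0],[0,0,0]]
    - [255,[0,0,0],[0,0,0]]
    - [255,[0,0,0],[0,0,0]]

```text
time_s: 27.07
position: [0.4453, 0.0504, 0.0111]
tool_rot: [[0.982, -0.19, 0.002], [-0.19, -0.982, 0.002], [0.001, -0.002, -1.0]]
ft_force: [-2.8, -1.0, 20.4]
grip_width: -0.0
```

Run:
```python
from h import *
s=shot("side","s12.png"); print(env.observe()["ft_force"],env.observe()["position"])
a=cv2.imread("pics/s8.png").mean(2); b=cv2.imread("pics/s12.png").mean(2)
print((b-a)[222:244:2,266:296:2].astype(int))
```

```text
[-3.37215642 -0.14553789 20.0721371 ] [0.44527715 0.05035772 0.01113311]
[[ -23  -23  -16  -30  -57  -91  -70  -51  -77 -100 -117 -105  -77  -72
   -69]
 [ -23  -17  -18  -23  -12    2   -9  -14  -13  -33  -50  -53  -62  -73
   -72]
 [ -19  -18  -19   -9   28   46   -4  -15  -10    1   17   21  -15  -56
   -71]
 [  -6  -20   -3   28   39    6   -8  -10   -9   11   27   21  -17  -31
   -41]
 [  20    5   -4  -16  -17   -6  -10   -8  -10   23    3  -42  -33    8
     6]
 [   0   24   17  -35  -64  -42  -25   -7   -1   22  -43  -62   -3   51
    52]
 [ -16  -15    9   23  -19  -54  -64  -54  -38  -33  -52   -7   24   30
    48]
 [  -2  -13  -25  -23    9   10  -33  -51  -70  -52   17   26    2   -1
     2]
 [   2   -3   -2  -12  -33   -9  -18  -36  -35   13   28    0   -5    1
    -1]
 [   1   -3   -2   -1   -7  -33  -45  -36   -8   20    0    9    2   -2
    -1]
 [   3   -2   -2   -3  -13  -20  -33  -55  -49  -40   -9    3   -4    0
     0]]
```

>>> move_arm:
  series:
    - [255,[0,0,0.5],[0,0,0]]
    - [255,[0,0,0.5],[0,0,0]]
    - [255,[0,0,0.7],[0,0,0]]
    - [255,[0,0,1.5],[0,0,0]]
    - [255,[0,0,2],[0,0,0]]
    - [255,[0,0,3],[0,0,0]]
    - [255,[-0.5,0,3],[0,0,0]]
    - [255,[-1,0,3],[0,0,0]]
    - [255,[-1,0,3],[0,0,0]]
    - [255,[0,0,3],[0,0,0]]

```text
time_s: 27.95
position: [0.4176, 0.0507, 0.2134]
tool_rot: [[0.982, -0.19, -0.002], [-0.19, -0.982, 0.002], [-0.003, -0.002, -1.0]]
ft_force: [0.3, 0.2, -0.5]
grip_width: 0.0003
```

Run:
```python
from h import *
s=shot("side","s13.png"); w=shot("wrist","w13.png"); o=env.observe(); print(o["position"],o["ft_force"],o["time_s"])
a=cv2.imread("pics/s8.png").mean(2); b=cv2.imread("pics/s13.png").mean(2)
print((b-a)[222:240:3,266:296:3].astype(int))
D=np.abs(b-a); print("glass region diff",D[168:215,232:252].mean(),"crock region",D[140:180,310:332].mean(),"bowl/board",D[165:200,270:310].mean())
hsv=cv2.cvtColor(s["color"],cv2.COLOR_RGB2HSV); m=cv2.inRange(hsv,(2,110,40),(12,255,255))
n,l,st,ce=cv2.connectedComponentsWithStats(m); print([(ce[i].round(),st[i]) for i in range(1,n) if st[i,4]>60])
q=[.457,-.427]; print("crock exp base/top",proj(s,[*q,.02]),proj(s,[*q,.11]))
```

```text
[0.42093667 0.0502729  0.21597047] [ 0.56012151 -0.19384768 -0.04951972] 28.05
[[-3 -5 -3  0 -2 -1  2 -2  0 -3]
 [ 0 -2  0 -2  2  0 -4  0  1 -4]
 [ 1 -3 -3 -1 -4 -1 -1 -1 -2 -3]
 [ 0 -2 -2  3  0  0 -1  0 -1  4]
 [-2 -4  3  5 -5  1  0 -1  0 -5]
 [-3 -4 -4 -4  1  0 -2 -3 -2 -4]]
glass region diff 2.252836879432624 crock region 6.840909090909092 bowl/board 10.957142857142857
[(array([70., 90.]), array([    0,     0,   182,   235, 15609], dtype=int32)), (array([322., 162.]), array([314, 151,  16,  23, 274], dtype=int32)), (array([294., 204.]), array([289, 195,  13,  21, 201], dtype=int32))]
crock exp base/top [321.24853482 171.15437608] [323.61713711 151.68768456]
```

```bash
python3 -c "
from rig import env
print(env.close_job())"
```

```text
the job is handed in; nothing more can be done
None
```

I moved the crock from the scale onto the free right side of the cutting board. I lifted the tall glass from the leaning stand with a 20 N grip and stood it upright in the middle of the scale. Then I pressed the tare pedal to its stop for about 0.3 s at roughly 20 N and let it come back up. The job was handed in at about 28 s and reports no verdict.

**Last checks, by camera:**
- The pedal area looks exactly as it did before the press, so the pedal is back up.
- The glass has not moved since I released it. It stands upright, within about 6 mm of the scale's centre.
- The crock stands where I put it on the board.
- The gripper is clear at about 0.21 m height, with no force on it.

**What disagreed:**
- The fingertips met the pedal about 35 mm lower in TCP height than the stated geometry gives. I did not find out why.
- The glass touched the scale about 11 mm lower than I had reckoned.
- Because of both, I finished each of these moves by force feedback in small steps.
- The side-view comparison around the board and bowl showed some difference between the last two pictures. I did not look into it; the arm's shadow may account for it.

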